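Fetch the paste tin from behind the bottles and set out the pump job on the turntable

ROBOT

A 7-joint arm with a two-finger parallel gripper is mounted at the origin on a cart in front of the work surface, level with it; the furniture and walls round the work are solid. World frame = base frame: x ahead of the robot, y to its left, z up, the work surface at z = 0. Lengths are in m, angles in rad, forces in N, time in s.
With the tool pointing down it reaches from about 0.425 to 0.925 m from the base axis. Payload 6.8 kg.
Tool frame: the origin (TCP) lies at the very end of the fingers, on their centre line; the grasp point (between the pads) lies 19 mm behind it; z points along the fingers, y is the line along which they close (so a half turn about z gives the same grasp; the last joint's range is limited). The gripper opens to 85 mm and grips with 20 to 120 N. Pads are 22 mm wide; open, the fingers measure 114 mm over their backs; the gripper's body (76 mm by 85 mm) begins 54 mm behind the grasp point. The pads swing forward as they close: fully open they stand 13 mm farther back than shut.
Start: joints at [-1.267, 0.477, 0.022, 1.555, -0.011, 1.109, -0.083], TCP at [0.27, 0.619, 0.231] pointing down, gripper open.
Joint ranges: [-2.96, 2.96], [-0.34, 2.1], [-1.41, 1.46], [0.24, 2.44], [-1.37, 4.51], [0.17, 1.92], [-2.96, 2.96]. Speed limits (rad/s): [2.39, 2.39, 3.14, 3.14, 3.14, 3.14, 3.14].

INTERFACE

Orientations are given as a rotation vector (axis times angle).
In Python, from bench import get_obs, grab_frame, hand_in gives the robot as it stands.
- The arm moves only by the tool drive_tool, never from a script. Its argument "rows" is a list of rows, each an object with "offset": the shift along the tool's x, y, z as a fraction of full scale, a list of three; "rotation": the turn, a rotation vector about the tool's x, y, z as a fraction of full scale, a list of three; "claw": the opening, from 0 (shut) to 1 (fully open). In form: [{"offset": [tx, ty, tz], "rotation": [wx, wy, wz], "claw": claw}, ...]. A call has 1 to 20 rows; each row is the pose to reach, as a shift and turn from the pose commanded when the call began, along the tool's axes at that moment; what a row does not reach only later rows make up. Full scale, the value 1, is 0.15 m for a shift and 2 rad for a turn. A row lasts 1/12 s, in which the tool goes at most 41.7 mm and 7.16 degrees, less where a joint would pass 70% of its speed; a pose out of reach is approached as far as the arm can. A call with a number of a shift or a turn outside -1 to 1 is refused whole. A call with a gripper value outside its range is refused whole. The fingers move at their own pace and stop on an object; "force" is the grip in N (left out, the last holds). Time passes only in rows, so rows that repeat a pose let the fingers close. It gives the time, the measured TCP pose, the force, the opening and the grip force at its end, in the units of the state.
- get_obs(): the state, without advancing time (a new reading comes with each control period).
- grab_frame(name): name is "scene" or "top" or "wrist"; returns a dict with "frame" (480x640x3 uint8, red, green, blue), "z_map" (480x640 float32, m along the optical axis (not along the pixel's ray), 0 where there is no reading), "vfov" (degrees; the focal length in pixels is half the picture's height over the tangent of half this angle, whatever the lens; pixels are square), "cx", "cy" (the principal point, pixels), "R" (3x3) and "t" (3): a world point X has camera coordinates R X + t. Camera axes: x right, y down, z forward; pixel columns grow to the right and rows downward; lengths in m; the calibration is good to about 2 mm. A picture is of the moment at which its call begins.
- hand_in(): hands the job in; it is judged then, once.
The state is a dict: "clock": time; "joints": joint angles; "qvel": joint speeds; "tau": joint torques, N m; "tcp_pos": TCP position; "orientation": TCP orientation; "contact_force": force on the tool from outside, world axes, zero at the start; "moment": the same for the moment, N m; "grip_width": finger opening in m; "gripper_force": force on a finger pad.
Only numpy, scipy, OpenCV 4.12 (cv2) and the standard library are available. Lean on these libraries where they do the work, as an engineer would, in place of code of your own. Each camera call takes 0.05 s, during which the arm holds its last target. There are 200 camera calls.

TASK

Set out the pump job on the free-turning turntable: the green paste tin goes on its green spot and the pump gear, hub up, on its yellow spot, centred, without turning the turntable. The tin stands at the closed end of the narrow blue rack behind two bottles, so first stand both bottles on the grey mat and leave the tin alone until both are there, then fetch the tin to its spot, and only then put each bottle back in the rack where it stood. Keep everything upright; the gear may be moved at any time.

Things in the scene. Friction and masses are not known exactly. Their poses are not given: they have to be found in the camera images.
- red_bottle: Loose cream plastic bottle with a red screw cap, 52 mm diameter, 120 mm tall, 0.14 kg. Origin: centre of its underside, z up. Body up to 93 mm; the cap, 40 mm diameter, spans 93 to 120 mm above the origin and is fixed: lift the bottle by it. It starts in the rack in front of the tin, either as the first or the second bottle.
- blue_bottle: Loose cream plastic bottle with a blue screw cap, 49 mm diameter, 132 mm tall, 0.14 kg. Origin: centre of its underside, z up. Body up to 104 mm; the cap, 37 mm diameter, spans 105 to 131 mm above the origin and is fixed: lift the bottle by it. It starts in the rack in front of the tin, either as the first or the second bottle.
- paste_tin: Loose round green tin of jointing paste, cream label, 49 mm diameter, 56 mm tall, straight sided, 0.21 kg. Origin: centre of its underside, z up. It starts at the closed end of the rack, a few mm from the nearer bottle and about 39 mm from the end wall.
- gear: Loose grey oil-pump gear standing on the bench hub up, left or right of the rack: toothed disc 52 mm diameter from 4 to 11 mm above the origin, round hub 22 mm diameter from 11 to 42 mm, 0.16 kg; it stands on a 16 mm boss. Origin: centre of its underside, z up. Take it by the hub. The white-capped bottle on the rack's other side is a fixed bystander.
- rack: Fixed blue lane rack, 235 mm long (its x), 84 mm wide (its y), open on top and at the -x end. Origin: centre of its underside. Floor 6 mm thick with black liner; side walls and the +x end wall 6 mm thick, tops 56 mm above the bench; 72 mm clear between side walls. Two bottles and the tin stand in file along x, tin nearest +x: it can be gripped only along x, once the bottles are gone.
- mat: Fixed grey mat with thin black ribs on the bench, 140 mm (its x) by 220 mm (its y), 4 mm thick: the side area for the bottles. Origin: centre of its underside.
- turntable: Fixed dark base of the turntable. Origin: centre of its underside, on the turning axis. It carries a light grey plate, 210 mm diameter, black ticks round the edge, top 36 mm above the bench, that turns very freely about the vertical and starts at any angle. Turntable and mat lie on either side of the rack; which is on which side varies.
- green_spot: Painted green disc, 60 mm diameter, flush with the plate's top, 62 mm from the turning axis; goal of the paste tin. Origin: its centre on the plate's top surface. It turns with the plate.
- yellow_spot: Painted yellow disc, 60 mm diameter, flush with the plate's top, 62 mm from the turning axis, across from the green one; goal of the pump gear. Origin: its centre on the plate's top surface. It turns with the plate.
There are look-alikes about, which are no part of the job. What is shaped like the red_bottle but purple is not meant.

How it is judged:
By the outcome, as a careful person would: the job done as asked, in the order asked, and still so for the second after the job is handed in, with the robot touching nothing.
It also fails if it takes over 141 s, if anything falls off the work surface, if the arm or the gripper's body presses on something with over 40 N, if the wrist force passes 120 N, or if a joint passes its speed limit or range.

## Working session

There is one attempt and no reset: what is moved stays moved. The work goes in short steps, Python scripts to look and compute and a tool call to move; the robot and the scene stay as the last step left them, time stands still between calls to the robot, and variables do not carry over. Pictures are saved under pics/ and viewed, at most 14 in all, crops included, and the job is handed in when it is done.

Besides the shell and the picture viewer there is one more tool, called as name(argument=value, ...), one argument or row to a line, values as JSON. drive_tool: Moves the arm, as the interface text tells. Its arguments: {"type":"object","properties":{"rows":{"type":"array","items":{"type":"object","properties":{"offset":{"type":"array","items":{"type":"number"}},"rotation":{"type":"array","items":{"type":"number"}},"claw":{"type":"number"}}}},"force":{"type":"number"}},"required":["rows"]}

```bash
mkdir -p pics; ls
cat > h.py <<'E'
import numpy as np, cv2, pickle
from bench import get_obs, grab_frame, hand_in
def snap(n,tag):
    f=grab_frame(n); pickle.dump(f,open(f'{tag}.pkl','wb'))
    cv2.imwrite(f'pics/{tag}.png',f['frame'][:,:,::-1]); return f
def load(tag): return pickle.load(open(f'{tag}.pkl','rb'))
def cloud(f):
    z=f['z_map']; h,w=z.shape; fl=h/2/np.tan(np.radians(f['vfov'])/2)
    v,u=np.mgrid[:h,:w]
    P=np.stack([(u-f['cx'])/fl*z,(v-f['cy'])/fl*z,z],-1)
    return (P-f['t'])@f['R']
def ray(f,u,v,zw):
    fl=240/np.tan(np.radians(f['vfov'])/2)
    d=np.array([(u-f['cx'])/fl,(v-f['cy'])/fl,1])@f['R']; c=-f['R'].T@f['t']
    return c+d*(zw-c[2])/d[2]
E
python3 - <<'E'
from h import *
print(get_obs())
for n in('top','scene'):
    f=snap(n,n+'0'); print(n,f['vfov'],f['cx'],f['cy'],(-f['R'].T@f['t']).round(3))
E
```

```text
pics
{'clock': 0.0, 'joints': array([-1.26709871,  0.47779714,  0.0223616 ,  1.55642402, -0.01150084,
        1.10932259, -0.08310714]), 'qvel': array([ 6.14532630e-05, -2.54022690e-04,  5.59670741e-04,  7.28784770e-04,
        5.28084105e-04,  2.64927804e-04,  5.68228808e-04]), 'tau': array([ 4.38760353e-04, -5.96462774e+01,  1.60771586e+00, -2.81196088e+01,
        1.22860784e-02,  9.46197251e-03,  1.92428217e-05]), 'tcp_pos': array([0.26996485, 0.61802494, 0.23033972]), 'orientation': array([-6.42249915e-01, -3.07500683e+00,  2.83987868e-03]), 'contact_force': array([-0.47933161,  0.02013187,  0.11253978]), 'moment': array([ 0.01355953, -0.00548178, -0.01956183]), 'gripper_force': 0.0, 'grip_width': 0.08503215755495461}
top 55.395432704026156 321.7373638498837 230.62748980944744 [ 0.447 -0.002  0.937]
scene 56.12650132902405 312.8140975076056 239.9082758376344 [ 0.017 -0.501  0.618]
```

View pics/top0.png

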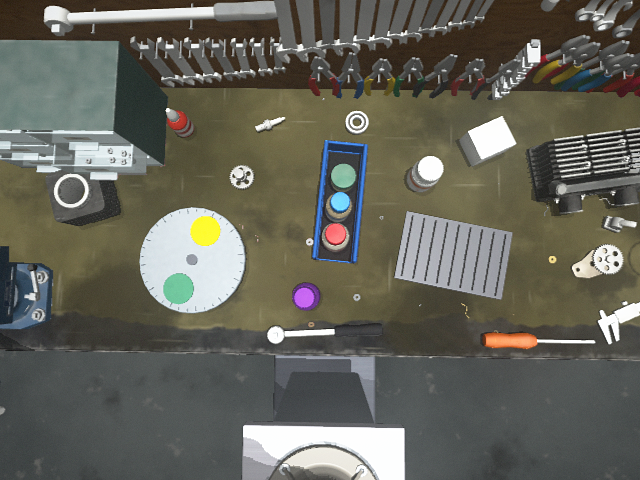

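View pics/scene0.png

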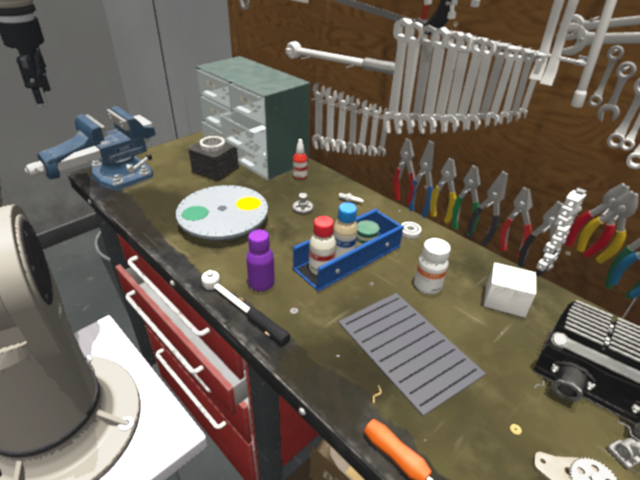

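The top view shows the red bottle first at (336,235), blue second (340,203), and the tin at (343,176) in the rack. The gear is at (242,177), the turntable at (192,259) with green (179,288) and yellow (205,231), the mat around (453,255), and the purple decoy at (306,296). Now I'll measure them.

```bash
cat > m.py <<'E'
from h import *
f=load('top0'); P=cloud(f); H=cv2.cvtColor(f['frame'],cv2.COLOR_RGB2HSV)
def blob(u,v,r,zlo,zhi,hue=None,name=''):
    z=P[...,2]; m=(z>zlo)&(z<zhi)&(f['z_map']>0)
    if hue: m&=(H[...,1]>60)&(((H[...,0].astype(int)-hue+90)%180-90).__abs__()<14)
    M=np.zeros(m.shape,bool); M[v-r:v+r+1,u-r:u+r+1]=1; m&=M
    n,l,s,c=cv2.connectedComponentsWithStats(m.astype(np.uint8))
    k=1+s[1:,4].argmax(); q=P[l==k]
    (cx,cy),rad=cv2.minEnclosingCircle(q[:,:2].astype(np.float32))
    print(name,len(q),'mean',q.mean(0).round(4),'circ',round(cx,4),round(cy,4),round(rad,4)); return q
def main():
    print('R',f['R'].round(3).tolist())
    blob(336,235,20,.115,.14,name='red'); blob(340,203,20,.125,.15,name='blue'); blob(343,176,16,.055,.07,name='tin')
    blob(242,177,20,.035,.05,name='hub');blob(242,177,20,.004,.02,name='geardisc')
    blob(192,259,60,.028,.043,name='plate'); blob(179,288,25,.028,.043,65,name='green');blob(205,231,25,.028,.043,28,'yellow')
    blob(306,296,25,.1,.15,name='purple'); blob(428,166,25,.05,.2,name='white')
    q=blob(340,200,75,.045,.06,110,name='rackwalls')
    print(cv2.minAreaRect(q[:,:2].astype(np.float32)))
    for c in [(408,212),(512,232),(501,298),(396,279),(454,255)]: print('mat',ray(f,*c,.004).round(4))
    for c in [(192,259)]: print('axis',ray(f,*c,.036).round(4))
if __name__=='__main__': main()
E
python3 m.py; python3 -c "
import cv2
a=cv2.imread('pics/top0.png')
cv2.imwrite('pics/c0.png',cv2.resize(a[130:330,130:380],None,fx=3.2,fy=3,interpolation=2))"
```

```text
R [[0.015, -1.0, -0.01], [-0.995, -0.014, -0.099], [0.099, 0.011, -0.995]]
red 359 mean [ 0.5226 -0.0167  0.1268] circ 0.5232 -0.0168 0.0191
blue 325 mean [ 0.5784 -0.0237  0.1378] circ 0.5794 -0.0239 0.0178
tin 492 mean [ 0.642  -0.0315  0.064 ] circ 0.6428 -0.0313 0.0247
hub 78 mean [0.648  0.1757 0.0432] circ 0.6485 0.1761 0.0095
geardisc 326 mean [0.6471 0.1753 0.0122] circ 0.6492 0.1799 0.0313
plate 8800 mean [0.4753 0.2628 0.0381] circ 0.4764 0.2639 0.1052
green 732 mean [0.4189 0.2875 0.0383] circ 0.4193 0.2877 0.0305
yellow 724 mean [0.5331 0.2396 0.0385] circ 0.5332 0.2397 0.0307
purple 371 mean [0.4097 0.0364 0.1202] circ 0.4095 0.0367 0.0193
white 788 mean [ 0.6447 -0.1866  0.0936] circ 0.6491 -0.1908 0.0279
rackwalls 157 mean [ 0.7076 -0.0352  0.0551] circ 0.7048 -0.0344 0.0368
((0.708232581615448, -0.03469548746943474), (0.07332783192396164, 0.008648569695651531), 84.30575561523438)
mat [ 0.5806 -0.1684  0.004 ]
mat [ 0.5423 -0.3802  0.004 ]
mat [ 0.4084 -0.3547  0.004 ]
mat [ 0.4432 -0.1436  0.004 ]
mat [ 0.4936 -0.2615  0.004 ]
axis [0.4765 0.2633 0.036 ]
```

View pics/c0.png

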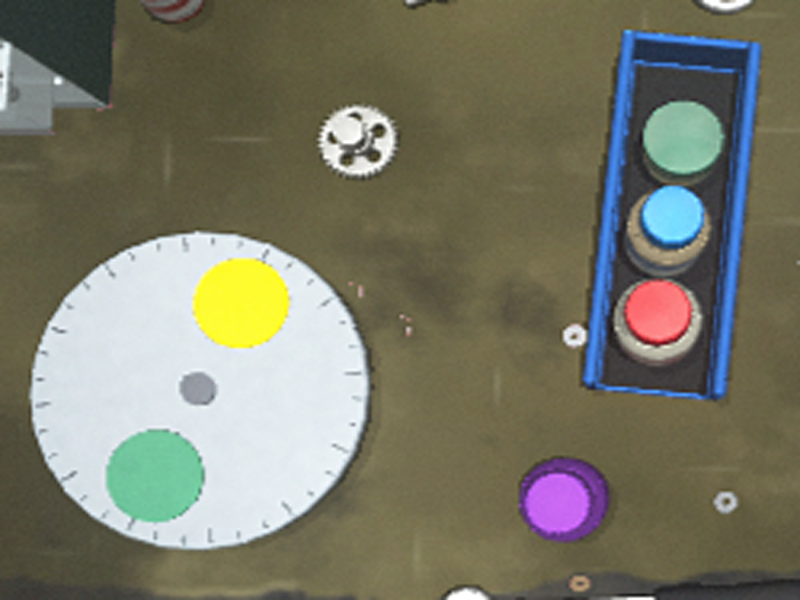

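```bash
cat > plan.py <<'E'
import sys
from h import *
from scipy.spatial.transform import Rotation as Ro
def pose():
    o=get_obs(); R=Ro.from_rotvec(o['orientation']).as_matrix()
    return o,o['tcp_pos'],R
def plan(wps):
    """wps: (x,y,z,yaw_deg of tool y axis or None), tool pointing down. prints offset/rotation fractions per call"""
    o,p,R=pose(); yaw=np.degrees(np.arctan2(R[1,1],R[0,1]))
    print('clock',round(o['clock'],2),'tcp',p.round(4),'yaw',yaw.round(2),'tilt',np.degrees(np.arccos(-R[2,2])).round(2),'w',round(o['grip_width'],4),'q',o['joints'].round(2))
    for x,y,z,w in wps:
        d=R.T@(np.array([x,y,z])-p)/.15; w=yaw if w is None else w
        dy=(w-yaw+180)%360-180
        Rn=Ro.from_euler('z',w,degrees=True).as_matrix()@np.array([[-1,0,0],[0,1,0],[0,0,-1.]])@np.eye(3)
        Rn=np.stack([np.array([-np.sin(np.radians(w))*1,np.cos(np.radians(w)),0])*0,]*3)
        yv=np.array([np.cos(np.radians(w)),np.sin(np.radians(w)),0]); zv=np.array([0,0,-1.]); Rn=np.stack([np.cross(yv,zv),yv,zv],1)
        r=Ro.from_matrix(R.T@Rn).as_rotvec()/2
        print((x,y,z,round(w,1)),'off',d.round(4).tolist(),'rot',r.round(4).tolist())
        p=np.array([x,y,z]);R=Rn;yaw=w
E
sed -i '/Rn=Ro.from_euler/d;/Rn=np.stack(\[np.array/d' plan.py
python3 - <<'E'
from plan import *
f=load('top0');P=cloud(f)
for n,(u0,u1,v0,v1) in dict(vise=(0,55,240,330),block=(45,125,170,228),cab=(0,170,40,180),tube=(160,200,100,140),boss=(186,198,253,265)).items():
    q=P[v0:v1,u0:u1][f['z_map'][v0:v1,u0:u1]>0]; q=q[q[:,2]>.02]; print(n,q.min(0).round(3),q.max(0).round(3))
g=P[165:190,228:256].reshape(-1,3)
plan([(.37,.50,.231,21),(.45,.38,.231,-23.5),(.55,.26,.2,-23.5),(.648,.1757,.13,-23.5),(.648,.1757,.016,-23.5)])
E
```

```text
vise [0.337 0.556 0.02 ] [0.493 0.625 0.125]
block [0.543 0.371 0.02 ] [0.653 0.573 0.127]
cab [0.619 0.263 0.02 ] [0.843 0.636 0.241]
tube [0.719 0.279 0.02 ] [0.806 0.342 0.115]
boss [0.466 0.252 0.035] [0.488 0.276 0.044]
clock 0.1 tcp [0.27   0.6181 0.2304] yaw 66.41 tilt 0.1 w 0.0857 q [-1.27  0.48  0.02  1.56 -0.01  1.11 -0.08]
(0.37, 0.5, 0.231, 21) off [-0.9262, -0.4545, -0.003] rot [-0.0008, 0.0004, 0.3962]
(0.45, 0.38, 0.231, -23.5) off [-0.938, 0.2112, 0.0] rot [0.0, 0.0, 0.3883]
(0.55, 0.26, 0.2, -23.5) off [-0.4678, 0.9304, 0.2067] rot [0.0, 0.0, 0.0]
(0.648, 0.1757, 0.13, -23.5) off [-0.2549, 0.8232, 0.4667] rot [0.0, 0.0, 0.0]
(0.648, 0.1757, 0.016, -23.5) off [0.0, 0.0, 0.76] rot [0.0, 0.0, 0.0]
```

drive_tool(
  rows=[
    {"offset": [-0.25, -0.12, 0], "rotation": [0, 0, 0.06], "claw": 1},
    {"offset": [-0.5, -0.24, 0], "rotation": [0, 0, 0.12], "claw": 1},
    {"offset": [-0.75, -0.36, 0], "rotation": [0, 0, 0.18], "claw": 1},
    {"offset": [-0.926, -0.454, 0], "rotation": [0, 0, 0.24], "claw": 1},
    {"offset": [-0.926, -0.454, 0], "rotation": [0, 0, 0.3], "claw": 1},
    {"offset": [-0.926, -0.454, 0], "rotation": [0, 0, 0.36], "claw": 1},
    {"offset": [-0.926, -0.454, 0], "rotation": [0, 0, 0.396], "claw": 1},
  ],
)

```text
clock: 0.68
tcp_pos: [0.3707, 0.4996, 0.231]
orientation: [1.789, 2.583, -0.001]
contact_force: [-0.0, 1.1, -0.3]
grip_width: 0.0853
gripper_force: 0.0
```

drive_tool(
  rows=[
    {"offset": [-0.25, 0.05, 0], "rotation": [0, 0, 0.06], "claw": 1},
    {"offset": [-0.5, 0.1, 0], "rotation": [0, 0, 0.12], "claw": 1},
    {"offset": [-0.75, 0.16, 0], "rotation": [0, 0, 0.18], "claw": 1},
    {"offset": [-0.938, 0.211, 0], "rotation": [0, 0, 0.24], "claw": 1},
    {"offset": [-0.938, 0.211, 0], "rotation": [0, 0, 0.3], "claw": 1},
    {"offset": [-0.938, 0.211, 0], "rotation": [0, 0, 0.36], "claw": 1},
    {"offset": [-0.938, 0.211, 0], "rotation": [0, 0, 0.388], "claw": 1},
    {"offset": [-0.938, 0.211, 0], "rotation": [0, 0, 0.388], "claw": 1},
  ],
)

```text
clock: 1.35
tcp_pos: [0.45, 0.3803, 0.2309]
orientation: [2.628, 1.721, -0.001]
contact_force: [-0.7, 0.5, 0.3]
grip_width: 0.0854
gripper_force: 0.0
```

drive_tool(
  rows=[
    {"offset": [-0.12, 0.25, 0.05], "rotation": [0, 0, 0], "claw": 1},
    {"offset": [-0.25, 0.5, 0.1], "rotation": [0, 0, 0], "claw": 1},
    {"offset": [-0.37, 0.75, 0.16], "rotation": [0, 0, 0], "claw": 1},
    {"offset": [-0.468, 0.93, 0.207], "rotation": [0, 0, 0], "claw": 1},
    {"offset": [-0.468, 0.93, 0.207], "rotation": [0, 0, 0], "claw": 1},
  ],
)

```text
clock: 1.77
tcp_pos: [0.554, 0.2519, 0.1991]
orientation: [2.629, 1.71, -0.003]
contact_force: [-0.1, -1.6, -0.2]
grip_width: 0.0856
gripper_force: 0.0
```

drive_tool(
  rows=[
    {"offset": [-0.06, 0.2, 0.12], "rotation": [0, 0, 0], "claw": 0.8},
    {"offset": [-0.12, 0.4, 0.23], "rotation": [0, 0, 0], "claw": 0.8},
    {"offset": [-0.18, 0.6, 0.35], "rotation": [0, 0, 0], "claw": 0.8},
    {"offset": [-0.255, 0.823, 0.467], "rotation": [0, 0, 0], "claw": 0.8},
    {"offset": [-0.255, 0.823, 0.467], "rotation": [0, 0, 0], "claw": 0.8},
    {"offset": [-0.255, 0.823, 0.467], "rotation": [0, 0, 0], "claw": 0.8},
    {"offset": [-0.255, 0.823, 0.467], "rotation": [0, 0, 0], "claw": 0.8},
  ],
)

```text
clock: 2.35
tcp_pos: [0.6479, 0.177, 0.1297]
orientation: [-2.624, -1.725, 0.001]
contact_force: [-0.1, 0.5, -1.1]
grip_width: 0.0686
gripper_force: 0.0
```

Run:
```python
from plan import *
f=snap('wrist','w1')
plan([(.648,.1757,.016,-23.5)])
P=cloud(f); z=P[...,2]
for n,lo,hi in(('hub',.034,.05),('disc',.006,.018)):
    m=(f['z_map']>0)&(z>lo)&(z<hi)&(np.hypot(P[...,0]-.648,P[...,1]-.176)<.04)
    q=P[m]; print(n,len(q)); print(q.mean(0).round(4),cv2.minEnclosingCircle(q[:,:2].astype(np.float32)))
```

```text
clock 2.4 tcp [0.6478 0.178  0.1302] yaw -23.3 tilt 0.06 w 0.0683 q [-0.65  0.6   0.42  1.67 -0.3   0.93 -0.52]
(0.648, 0.1757, 0.016, -23.5) off [-0.0139, 0.0077, 0.7615] rot [-0.0004, -0.0003, 0.0018]
hub 871
[0.6476 0.1771 0.0407] ((0.6473084688186646, 0.17631307244300842), 0.009807972237467766)
disc 2680
[0.6483 0.179  0.0105] ((0.6470195055007935, 0.1760745346546173), 0.026305710896849632)
```

View pics/w1.png

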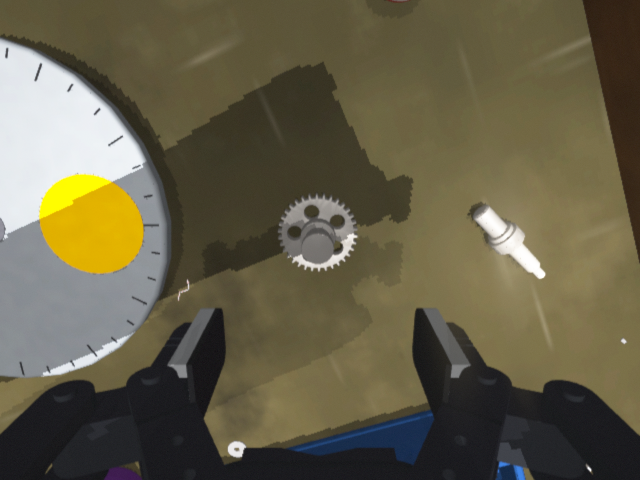

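The wrist view shows the gear centred between the open pads with its hub at (318,245), and the yellow spot at (92,223). I'll descend now.

drive_tool(
  rows=[
    {"offset": [-0.012, 0.008, 0.1], "rotation": [0, 0, 0.002], "claw": 0.6},
    {"offset": [-0.012, 0.008, 0.22], "rotation": [0, 0, 0.002], "claw": 0.6},
    {"offset": [-0.012, 0.008, 0.34], "rotation": [0, 0, 0.002], "claw": 0.6},
    {"offset": [-0.012, 0.008, 0.45], "rotation": [0, 0, 0.002], "claw": 0.6},
    {"offset": [-0.012, 0.008, 0.5], "rotation": [0, 0, 0.002], "claw": 0.6},
    {"offset": [-0.012, 0.008, 0.5], "rotation": [0, 0, 0.002], "claw": 0.6},
    {"offset": [-0.012, 0.008, 0.5], "rotation": [0, 0, 0.002], "claw": 0.6},
    {"offset": [-0.012, 0.008, 0.5], "rotation": [0, 0, 0.002], "claw": 0.6},
  ],
)

```text
clock: 3.07
tcp_pos: [0.6495, 0.1751, 0.0566]
orientation: [2.629, 1.72, 0.003]
contact_force: [-0.2, -0.3, 0.2]
grip_width: 0.0509
gripper_force: 0.0
```

Run:
```python
from plan import *
plan([(.6475,.176,.017,-23.5)])
```

```text
clock 3.07 tcp [0.6495 0.1751 0.0566] yaw -23.62 tilt 0.12 w 0.0509 q [-0.62  0.69  0.39  1.71 -0.34  0.8  -0.49]
(0.6475, 0.176, 0.017, -23.5) off [-0.0002, -0.0147, 0.2642] rot [0.0007, -0.0008, -0.001]
```

Run:
```python
from plan import *
for i in range(5):
    o=get_obs(); print(o['clock'],o['tcp_pos'].round(4),o['qvel'].round(3)); f=grab_frame('wrist')
snap('wrist','w2')
P=cloud(f);z=P[...,2]
for n,lo,hi in(('hub',.034,.05),('disc',.006,.018)):
    m=(f['z_map']>0)&(z>lo)&(z<hi)&(np.hypot(P[...,0]-.648,P[...,1]-.176)<.04)
    q=P[m]; print(n,len(q)); print(q.mean(0).round(4),cv2.minEnclosingCircle(q[:,:2].astype(np.float32)))
```

```text
3.0667 [0.6495 0.1751 0.0566] [ 0.003 -0.002  0.006 -0.003  0.    -0.001  0.003]
3.1167 [0.6496 0.175  0.0567] [ 0.003 -0.    -0.    -0.001  0.002 -0.001  0.   ]
3.1667 [0.6495 0.1748 0.0566] [ 0.003  0.005 -0.001  0.003 -0.001 -0.001  0.   ]
3.2167 [0.6494 0.1747 0.0564] [ 0.003  0.002 -0.     0.004 -0.001  0.001  0.001]
3.2667 [0.6493 0.1746 0.0562] [ 0.002  0.005 -0.002  0.004 -0.    -0.001  0.   ]
hub 1726
[0.6478 0.1775 0.0405] ((0.6470829844474792, 0.1763361096382141), 0.009876693598926067)
disc 4591
[0.6494 0.1811 0.0105] ((0.6471642851829529, 0.17630048096179962), 0.02632778510451317)
```

drive_tool(
  force=40,
  rows=[
    {"offset": [0.005, -0.018, 0.05], "rotation": [0, 0, 0], "claw": 0.5},
    {"offset": [0.005, -0.018, 0.12], "rotation": [0, 0, 0], "claw": 0.5},
    {"offset": [0.005, -0.018, 0.19], "rotation": [0, 0, 0], "claw": 0.5},
    {"offset": [0.005, -0.018, 0.24], "rotation": [0, 0, 0], "claw": 0.5},
    {"offset": [0.005, -0.018, 0.26], "rotation": [0, 0, 0], "claw": 0.5},
    {"offset": [0.005, -0.018, 0.26], "rotation": [0, 0, 0], "claw": 0.5},
    {"offset": [0.005, -0.018, 0.26], "rotation": [0, 0, 0], "claw": 0.5},
    {"offset": [0.005, -0.018, 0.26], "rotation": [0, 0, 0], "claw": 0.5},
  ],
)

```text
clock: 4.03
tcp_pos: [0.647, 0.1761, 0.0165]
orientation: [2.63, 1.718, 0.001]
contact_force: [0.6, 1.0, 0.2]
grip_width: 0.0427
gripper_force: 0.0
```

drive_tool(
  force=40,
  rows=[
    {"offset": [0, 0, 0], "rotation": [0, 0, 0], "claw": 0.35},
    {"offset": [0, 0, 0], "rotation": [0, 0, 0], "claw": 0.3},
    {"offset": [0, 0, 0], "rotation": [0, 0, 0], "claw": 0.25},
    {"offset": [0, 0, 0], "rotation": [0, 0, 0], "claw": 0.2},
    {"offset": [0, 0, 0], "rotation": [0, 0, 0], "claw": 0.1},
    {"offset": [0, 0, 0], "rotation": [0, 0, 0], "claw": 0},
    {"offset": [0, 0, 0], "rotation": [0, 0, 0], "claw": 0},
    {"offset": [0, 0, 0], "rotation": [0, 0, 0], "claw": 0},
  ],
)

```text
clock: 4.7
tcp_pos: [0.6469, 0.1763, 0.0168]
orientation: [-2.63, -1.719, -0.001]
contact_force: [-1.8, -1.1, 5.2]
grip_width: 0.021
gripper_force: 39.0
```

Run:
```python
from plan import *
print(get_obs()['gripper_force'],get_obs()['contact_force'])
plan([(.6471,.1763,.11,-23.5),(.535,.245,.11,-23.5)])
```

```text
39.0082186460495 [-1.77841701 -1.06705434  5.1959388 ]
clock 4.7 tcp [0.6469 0.1763 0.0168] yaw -23.67 tilt 0.04 w 0.021 q [-0.61  0.74  0.36  1.72 -0.36  0.74 -0.48]
(0.6471, 0.1763, 0.11, -23.5) off [0.001, 0.0015, -0.6214] rot [0.0002, -0.0003, -0.0015]
(0.535, 0.245, 0.11, -23.5) off [0.122, -0.868, 0.0] rot [0.0, 0.0, 0.0]
```

drive_tool(
  rows=[
    {"offset": [0, 0, -0.05], "rotation": [0, 0, 0], "claw": 0},
    {"offset": [0, 0, -0.13], "rotation": [0, 0, 0], "claw": 0},
    {"offset": [0, 0, -0.25], "rotation": [0, 0, 0], "claw": 0},
    {"offset": [0, 0, -0.38], "rotation": [0, 0, 0], "claw": 0},
    {"offset": [0, 0, -0.5], "rotation": [0, 0, 0], "claw": 0},
    {"offset": [0, 0, -0.58], "rotation": [0, 0, 0], "claw": 0},
    {"offset": [0, 0, -0.62], "rotation": [0, 0, 0], "claw": 0},
  ],
)

```text
clock: 5.28
tcp_pos: [0.6476, 0.1763, 0.1117]
orientation: [2.629, 1.718, 0.005]
contact_force: [0.5, -0.7, -2.5]
grip_width: 0.0205
gripper_force: 39.2
```

drive_tool(
  rows=[
    {"offset": [0.01, -0.05, 0], "rotation": [0, 0, 0], "claw": 0},
    {"offset": [0.02, -0.14, 0], "rotation": [0, 0, 0], "claw": 0},
    {"offset": [0.04, -0.26, 0], "rotation": [0, 0, 0], "claw": 0},
    {"offset": [0.06, -0.4, 0], "rotation": [0, 0, 0], "claw": 0},
    {"offset": [0.08, -0.54, 0], "rotation": [0, 0, 0], "claw": 0},
    {"offset": [0.1, -0.68, 0], "rotation": [0, 0, 0], "claw": 0},
    {"offset": [0.115, -0.8, 0], "rotation": [0, 0, 0], "claw": 0},
    {"offset": [0.122, -0.868, 0], "rotation": [0, 0, 0], "claw": 0},
    {"offset": [0.122, -0.868, 0], "rotation": [0, 0, 0], "claw": 0},
    {"offset": [0.122, -0.868, 0], "rotation": [0, 0, 0], "claw": 0},
    {"offset": [0.122, -0.868, 0], "rotation": [0, 0, 0], "claw": 0},
    {"offset": [0.122, -0.868, 0], "rotation": [0, 0, 0], "claw": 0},
    {"offset": [0.122, -0.868, 0], "rotation": [0, 0, 0], "claw": 0},
    {"offset": [0.122, -0.868, 0], "rotation": [0, 0, 0], "claw": 0},
  ],
)

```text
clock: 6.45
tcp_pos: [0.5353, 0.2444, 0.1092]
orientation: [2.631, 1.717, 0.0]
contact_force: [-0.9, 0.0, -1.8]
grip_width: 0.0208
gripper_force: 39.3
```

```bash
cat > spot.py <<'E'
from h import *
def spot(f,hue,zw=.036,tol=12,smin=90,show=True):
    H=cv2.cvtColor(f['frame'],cv2.COLOR_RGB2HSV).astype(int)
    P=cloud(f)
    m=(H[...,1]>smin)&(H[...,2]>60)&(abs(H[...,0]-hue)<tol)&(abs(P[...,2]-.037)<.012)&(f['z_map']>0)
    n,l,s,c=cv2.connectedComponentsWithStats(m.astype(np.uint8)); k=1+s[1:,4].argmax()
    ct=max(cv2.findContours((l==k).astype(np.uint8),0,1)[0],key=len)[:,0]
    w=np.array([ray(f,u,v,zw)[:2] for u,v in cv2.convexHull(ct)[:,0]],np.float32)
    print(s[k,4],s[k,:4],'enc',cv2.minEnclosingCircle(w),'ell',cv2.fitEllipse(w))
E
python3 - <<'E'
from spot import *; from plan import plan
spot(load('w1'),25); spot(load('top0'),28); spot(load('top0'),70)
snap('wrist','w3'); spot(load('w3'),25)
plan([(.533,.240,.0528,-23.5)])
E
```

```text
8071 [ 39 174 105 100] enc ((0.5317062139511108, 0.24005556106567383), 0.030210372060537338) ell ((0.5317277908325195, 0.2400263547897339), (0.05988504737615585, 0.060117755085229874), 111.34046173095703)
710 [190 216  30  30] enc ((0.5334965586662292, 0.24025745689868927), 0.03025829792022705) ell ((0.5334504842758179, 0.23999600112438202), (0.059373967349529266, 0.05985714867711067), 71.06348419189453)
698 [164 274  30  30] enc ((0.4184335768222809, 0.2882305085659027), 0.029465915635228157) ell ((0.41862401366233826, 0.2880968749523163), (0.05776035785675049, 0.05814773961901665), 135.61422729492188)
3737 [260 213 111  65] enc ((0.5317588448524475, 0.24012261629104614), 0.030249428004026413) ell ((0.5319569706916809, 0.24163861572742462), (0.05671154335141182, 0.059518229216337204), 78.95525360107422)
clock 6.5 tcp [0.5352 0.2446 0.1092] yaw -23.73 tilt 0.02 w 0.0205 q [-0.86  0.51  0.42  1.9  -0.28  0.8  -0.69]
(0.533, 0.24, 0.0528, -23.5) off [-0.034, -0.001, 0.3758] rot [0.0001, 0.0, -0.002]
```

View pics/w3.png

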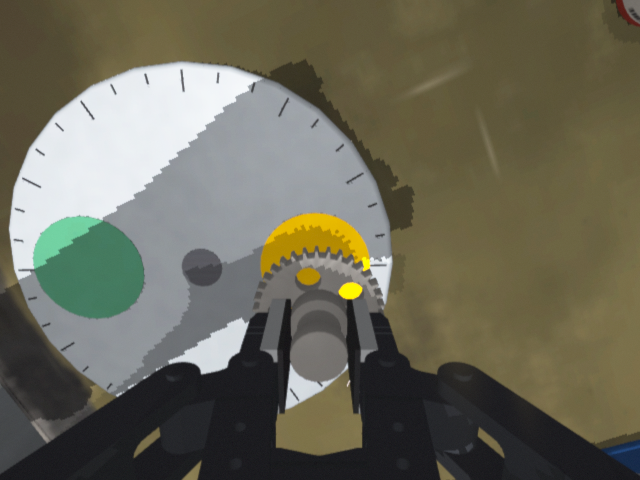

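drive_tool(
  rows=[
    {"offset": [-0.01, -0.003, 0.04], "rotation": [0, 0, 0], "claw": 0},
    {"offset": [-0.02, -0.006, 0.1], "rotation": [0, 0, 0], "claw": 0},
    {"offset": [-0.03, -0.009, 0.17], "rotation": [0, 0, 0], "claw": 0},
    {"offset": [-0.037, -0.009, 0.23], "rotation": [0, 0, 0], "claw": 0},
    {"offset": [-0.037, -0.009, 0.28], "rotation": [0, 0, 0], "claw": 0},
    {"offset": [-0.037, -0.009, 0.32], "rotation": [0, 0, 0], "claw": 0},
    {"offset": [-0.037, -0.009, 0.32], "rotation": [0, 0, 0], "claw": 0},
    {"offset": [-0.037, -0.009, 0.32], "rotation": [0, 0, 0], "claw": 0},
    {"offset": [-0.037, -0.009, 0.32], "rotation": [0, 0, 0], "claw": 0},
    {"offset": [-0.037, -0.009, 0.32], "rotation": [0, 0, 0], "claw": 0},
    {"offset": [-0.037, -0.009, 0.32], "rotation": [0, 0, 0], "claw": 0},
    {"offset": [-0.037, -0.009, 0.32], "rotation": [0, 0, 0], "claw": 0},
  ],
)

```text
clock: 7.5
tcp_pos: [0.5315, 0.2408, 0.0616]
orientation: [-2.63, -1.719, -0.001]
contact_force: [-0.4, -0.2, -2.4]
grip_width: 0.0207
gripper_force: 39.3
```

Run:
```python
from plan import *
snap('wrist','w4'); f=load('w4')
plan([(.5318,.2401,.0528,-23.7)])
P=cloud(f);z=P[...,2]
m=(f['z_map']>0)&(z>.045)&(z<.063)&(np.hypot(P[...,0]-.532,P[...,1]-.24)<.03); q=P[m]
print(len(q),q.mean(0),cv2.minEnclosingCircle(q[:,:2].astype(np.float32)))
```

```text
clock 7.55 tcp [0.5314 0.2408 0.0615] yaw -23.66 tilt 0.03 w 0.0207 q [-0.83  0.57  0.39  1.93 -0.32  0.7  -0.66]
(0.5318, 0.2401, 0.0528, -23.7) off [-0.0031, 0.0045, 0.0581] rot [0.0001, -0.0003, 0.0003]
4794 [0.53690503 0.25353745 0.05488581] ((0.5320050120353699, 0.24127329885959625), 0.026037896052002907)
```

drive_tool(
  rows=[
    {"offset": [-0.006, 0.002, 0.01], "rotation": [0, 0, 0], "claw": 0},
    {"offset": [-0.006, 0.002, 0.02], "rotation": [0, 0, 0], "claw": 0},
    {"offset": [-0.006, 0.002, 0.03], "rotation": [0, 0, 0], "claw": 0},
    {"offset": [-0.006, 0.002, 0.04], "rotation": [0, 0, 0], "claw": 0},
    {"offset": [-0.006, 0.002, 0.047], "rotation": [0, 0, 0], "claw": 0},
    {"offset": [-0.006, 0.002, 0.052], "rotation": [0, 0, 0], "claw": 0},
    {"offset": [-0.006, 0.002, 0.055], "rotation": [0, 0, 0], "claw": 0},
    {"offset": [-0.006, 0.002, 0.057], "rotation": [0, 0, 0], "claw": 0},
    {"offset": [-0.006, 0.002, 0.057], "rotation": [0, 0, 0], "claw": 0},
    {"offset": [-0.006, 0.002, 0.057], "rotation": [0, 0, 0], "claw": 0},
    {"offset": [-0.006, 0.002, 0.057], "rotation": [0, 0, 0], "claw": 0},
  ],
)

```text
clock: 8.47
tcp_pos: [0.5311, 0.2399, 0.0527]
orientation: [-2.63, -1.719, -0.0]
contact_force: [-0.5, 0.8, 0.8]
grip_width: 0.0205
gripper_force: 39.4
```

Run:
```python
from plan import *
print(get_obs()['contact_force'])
plan([(.5318,.2401,.0528,-23.7)])
f=snap('wrist','w5')
P=cloud(f);z=P[...,2]
m=(f['z_map']>0)&(z>.042)&(z<.053)&(np.hypot(P[...,0]-.532,P[...,1]-.24)<.03); q=P[m]
print(len(q),q.mean(0),cv2.minEnclosingCircle(q[:,:2].astype(np.float32)))
```

```text
[-0.54574817  0.82692874  0.80171179]
clock 8.47 tcp [0.5311 0.2399 0.0527] yaw -23.66 tilt 0.01 w 0.0205 q [-0.82  0.58  0.38  1.93 -0.33  0.68 -0.65]
(0.5318, 0.2401, 0.0528, -23.7) off [0.0033, 0.0035, -0.0003] rot [-0.0, -0.0001, 0.0004]
4353 [0.53645862 0.25265055 0.04643851] ((0.5316206216812134, 0.24022230505943298), 0.02607259526848793)
```

drive_tool(
  rows=[
    {"offset": [0, 0, 0], "rotation": [0, 0, 0], "claw": 0.25},
    {"offset": [0, 0, 0], "rotation": [0, 0, 0], "claw": 0.3},
    {"offset": [0, 0, 0], "rotation": [0, 0, 0], "claw": 0.4},
    {"offset": [0, 0, 0], "rotation": [0, 0, 0], "claw": 0.45},
    {"offset": [0, 0, 0], "rotation": [0, 0, 0], "claw": 0.45},
    {"offset": [0, 0, 0], "rotation": [0, 0, 0], "claw": 0.45},
    {"offset": [0, 0, -0.05], "rotation": [0, 0, 0], "claw": 0.45},
    {"offset": [0, 0, -0.15], "rotation": [0, 0, 0], "claw": 0.45},
    {"offset": [0, 0, -0.3], "rotation": [0, 0, 0], "claw": 0.45},
    {"offset": [0, 0, -0.5], "rotation": [0, 0, 0], "claw": 0.45},
    {"offset": [0, 0, -0.7], "rotation": [0, 0, 0], "claw": 0.45},
    {"offset": [0, 0, -0.9], "rotation": [0, 0, 0], "claw": 0.45},
    {"offset": [0, 0, -1], "rotation": [0, 0, 0], "claw": 0.45},
    {"offset": [0, 0, -1], "rotation": [0, 0, 0], "claw": 0.45},
  ],
)

```text
clock: 9.68
tcp_pos: [0.5334, 0.2405, 0.2073]
orientation: [-2.63, -1.718, -0.012]
contact_force: [1.0, 0.3, 0.0]
grip_width: 0.0387
gripper_force: 0.0
```

Run:
```python
from plan import *; from spot import *
f=snap('wrist','w6'); spot(f,70); 
P=cloud(f);z=P[...,2]
m=(f['z_map']>0)&(z>.042)&(z<.053)&(np.hypot(P[...,0]-.532,P[...,1]-.24)<.03); q=P[m]
print(len(q),q.mean(0),cv2.minEnclosingCircle(q[:,:2].astype(np.float32)))
# rack direction from top view wall tops, using known height
g=load('top0')
for c in [(321+0,141),(314,258)]: print(ray(g,*c,.056))
plan([(.54,.13,.24,30),(.5226,.0,.24,84),(.5226,-.0167,.2,84)])
```

```text
4491 [115 180  78  75] enc ((0.4173332452774048, 0.2881249487400055), 0.029691927134990692) ell ((0.41747528314590454, 0.28827932476997375), (0.05850692465901375, 0.05893974378705025), 69.8390121459961)
2057 [0.53225771 0.24173563 0.04648991] ((0.531590461730957, 0.23931463062763214), 0.026271479204297066)
[0.71235518 0.01197406 0.056     ]
[0.48124871 0.02190733 0.056     ]
clock 9.73 tcp [0.5323 0.2402 0.205 ] yaw -23.67 tilt 0.26 w 0.0387 q [-0.9   0.38  0.48  1.84 -0.21  0.97 -0.75]
(0.54, 0.13, 0.24, 30) off [-0.651, 0.3427, -0.235] rot [0.0019, -0.0013, -0.4683]
(0.5226, 0.0, 0.24, 84) off [-0.6926, -0.5338, 0.0] rot [0.0, 0.0, -0.4712]
(0.5226, -0.0167, 0.2, 84) off [-0.0116, -0.1107, 0.2667] rot [0.0, 0.0, 0.0]
```

View pics/w6.png

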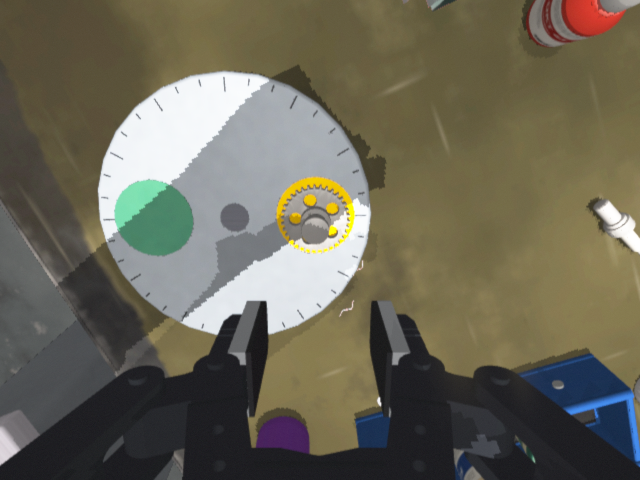

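The gear at (315,220) sits concentric on yellow, and the plate hasn't turned. Next is the red bottle.

drive_tool(
  rows=[
    {"offset": [-0.2, 0.1, -0.08], "rotation": [0, 0, -0.06], "claw": 0.9},
    {"offset": [-0.4, 0.2, -0.16], "rotation": [0, 0, -0.12], "claw": 0.9},
    {"offset": [-0.6, 0.3, -0.23], "rotation": [0, 0, -0.18], "claw": 0.9},
    {"offset": [-0.65, 0.343, -0.235], "rotation": [0, 0, -0.24], "claw": 0.9},
    {"offset": [-0.65, 0.343, -0.235], "rotation": [0, 0, -0.3], "claw": 0.9},
    {"offset": [-0.65, 0.343, -0.235], "rotation": [0, 0, -0.36], "claw": 0.9},
    {"offset": [-0.65, 0.343, -0.235], "rotation": [0, 0, -0.42], "claw": 0.9},
    {"offset": [-0.65, 0.343, -0.235], "rotation": [0, 0, -0.468], "claw": 0.9},
  ],
)

```text
clock: 10.4
tcp_pos: [0.5382, 0.1293, 0.2366]
orientation: [-1.563, -2.723, 0.003]
contact_force: [-0.1, 0.5, -0.2]
grip_width: 0.0765
gripper_force: 0.0
```

drive_tool(
  rows=[
    {"offset": [-0.18, -0.13, 0], "rotation": [0, 0, -0.06], "claw": 0.9},
    {"offset": [-0.36, -0.26, 0], "rotation": [0, 0, -0.12], "claw": 0.9},
    {"offset": [-0.54, -0.4, 0], "rotation": [0, 0, -0.18], "claw": 0.9},
    {"offset": [-0.693, -0.534, 0], "rotation": [0, 0, -0.24], "claw": 0.9},
    {"offset": [-0.693, -0.534, 0], "rotation": [0, 0, -0.3], "claw": 0.9},
    {"offset": [-0.693, -0.534, 0], "rotation": [0, 0, -0.36], "claw": 0.9},
    {"offset": [-0.693, -0.534, 0], "rotation": [0, 0, -0.42], "claw": 0.9},
    {"offset": [-0.693, -0.534, 0], "rotation": [0, 0, -0.472], "claw": 0.9},
  ],
)

```text
clock: 11.07
tcp_pos: [0.5206, -0.0007, 0.2366]
orientation: [-0.155, -3.135, 0.001]
contact_force: [-0.9, 0.1, -1.1]
grip_width: 0.0771
gripper_force: 0.0
```

drive_tool(
  rows=[
    {"offset": [-0.01, -0.11, 0.1], "rotation": [0, 0, 0], "claw": 0.9},
    {"offset": [-0.012, -0.11, 0.2], "rotation": [0, 0, 0], "claw": 0.9},
    {"offset": [-0.012, -0.11, 0.267], "rotation": [0, 0, 0], "claw": 0.9},
    {"offset": [-0.012, -0.11, 0.267], "rotation": [0, 0, 0], "claw": 0.9},
    {"offset": [-0.012, -0.11, 0.267], "rotation": [0, 0, 0], "claw": 0.9},
    {"offset": [-0.012, -0.11, 0.267], "rotation": [0, 0, 0], "claw": 0.9},
  ],
)

```text
clock: 11.57
tcp_pos: [0.5219, -0.0164, 0.198]
orientation: [0.162, 3.137, 0.0]
contact_force: [-0.0, -0.4, 0.2]
grip_width: 0.0767
gripper_force: 0.0
```

```bash
cat > top.py <<'E'
from h import *
def topof(f,x,y,lo,hi,r=.03):
    P=cloud(f);z=P[...,2]
    q=P[(f['z_map']>0)&(z>lo)&(z<hi)&(np.hypot(P[...,0]-x,P[...,1]-y)<r)]
    print(len(q),q.mean(0).round(4),np.round(np.hstack(cv2.minEnclosingCircle(q[:,:2].astype(np.float32))),4))
E
python3 - <<'E'
from plan import *; from top import *
f=snap('wrist','w7')
topof(f,.5226,-.0167,.118,.132); topof(f,.5784,-.0237,.132,.142,.027); topof(f,.6425,-.0313,.055,.068)
plan([(.5226,-.0167,.095,84.6)])
E
```

```text
3576 [ 0.5202 -0.0165  0.1248] [ 0.5216 -0.0167  0.0191]
2707 [ 0.5767 -0.0244  0.136 ] [ 0.5781 -0.0247  0.0177]
1068 [ 0.6514 -0.0322  0.0615] [ 0.6413 -0.0315  0.0246]
clock 11.62 tcp [ 0.5221 -0.0164  0.1984] yaw 84.09 tilt 0.05 w 0.0772 q [-0.32  0.27  0.27  1.97 -0.09  0.92  1.47]
(0.5226, -0.0167, 0.095, 84.6) off [-0.0029, -0.0016, 0.6891] rot [0.0002, 0.0004, -0.0045]
```

View pics/w7.png

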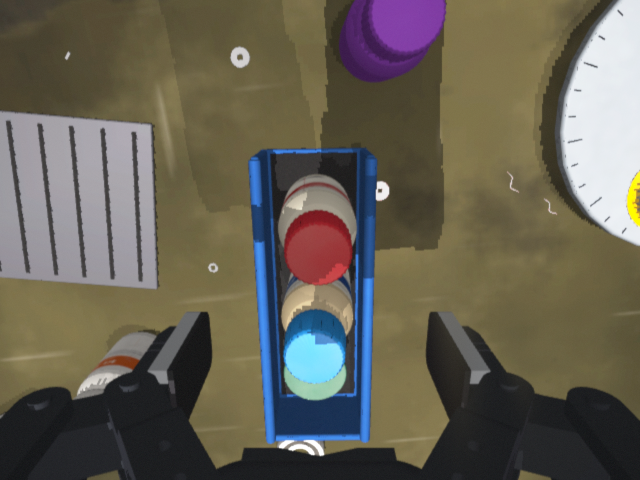

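The wrist view shows the red cap at (318,247) and the rack aligned with the tool, so I'll descend onto the cap.

drive_tool(
  force=40,
  rows=[
    {"offset": [0.003, -0.002, 0.08], "rotation": [0, 0, 0], "claw": 0.8},
    {"offset": [0.003, -0.002, 0.2], "rotation": [0, 0, 0], "claw": 0.8},
    {"offset": [0.003, -0.002, 0.35], "rotation": [0, 0, 0], "claw": 0.8},
    {"offset": [0.003, -0.002, 0.48], "rotation": [0, 0, 0], "claw": 0.8},
    {"offset": [0.003, -0.002, 0.58], "rotation": [0, 0, 0], "claw": 0.8},
    {"offset": [0.003, -0.002, 0.63], "rotation": [0, 0, 0], "claw": 0.8},
    {"offset": [0.003, -0.002, 0.656], "rotation": [0, 0, 0], "claw": 0.8},
    {"offset": [0.003, -0.002, 0.656], "rotation": [0, 0, 0], "claw": 0.8},
    {"offset": [0.003, -0.002, 0.656], "rotation": [0, 0, 0], "claw": 0.8},
    {"offset": [0.003, -0.002, 0.656], "rotation": [0, 0, 0], "claw": 0.8},
    {"offset": [0.003, -0.002, 0.656], "rotation": [0, 0, 0], "claw": 0.8},
    {"offset": [0.003, -0.002, 0.656], "rotation": [0, 0, 0], "claw": 0.8},
  ],
)

```text
clock: 12.62
tcp_pos: [0.5217, -0.0171, 0.1001]
orientation: [0.163, 3.136, 0.0]
contact_force: [-0.0, -0.3, 0.1]
grip_width: 0.068
gripper_force: 0.0
```

Run:
```python
from plan import *; from top import *
f=snap('wrist','w8')
topof(f,.5216,-.0167,.118,.129)
plan([(.5216,-.0167,.1,84.6)])
```

```text
9669 [ 0.519  -0.0163  0.1246] [ 0.5214 -0.0162  0.0192]
clock 12.67 tcp [ 0.5216 -0.0171  0.1   ] yaw 84.05 tilt 0.06 w 0.0682 q [-0.28  0.41  0.24  2.05 -0.15  0.7   1.52]
(0.5216, -0.0167, 0.1, 84.6) off [0.0002, 0.0027, -0.0] rot [0.0002, 0.0005, -0.0048]
```

drive_tool(
  force=40,
  rows=[
    {"offset": [0, 0.004, 0], "rotation": [0, 0, 0], "claw": 0.6},
    {"offset": [0, 0.004, 0], "rotation": [0, 0, 0], "claw": 0.52},
    {"offset": [0, 0.004, 0], "rotation": [0, 0, 0], "claw": 0.46},
    {"offset": [0, 0.004, 0], "rotation": [0, 0, 0], "claw": 0.4},
    {"offset": [0, 0.004, 0], "rotation": [0, 0, 0], "claw": 0.3},
    {"offset": [0, 0.004, 0], "rotation": [0, 0, 0], "claw": 0.2},
    {"offset": [0, 0.004, 0], "rotation": [0, 0, 0], "claw": 0.2},
    {"offset": [0, 0.004, 0], "rotation": [0, 0, 0], "claw": 0.2},
  ],
)

```text
clock: 13.33
tcp_pos: [0.5216, -0.0167, 0.0998]
orientation: [0.163, 3.137, 0.0]
contact_force: [-1.8, -0.6, 6.0]
grip_width: 0.0387
gripper_force: 39.9
```

Run:
```python
from plan import *
plan([(.5216,-.0167,.2,84.3),(.5,-.15,.2,84.3),(.484,-.3157,.2,84.3),(.484,-.3157,.11,84.3)]); print(get_obs()['gripper_force'],get_obs()['contact_force'])
```

```text
clock 13.33 tcp [ 0.5216 -0.0167  0.0998] yaw 84.04 tilt 0.03 w 0.0387 q [-0.28  0.41  0.24  2.05 -0.15  0.7   1.52]
(0.5216, -0.0167, 0.2, 84.3) off [-0.0005, -0.0001, -0.6682] rot [0.0, 0.0003, -0.0022]
(0.5, -0.15, 0.2, 84.3) off [0.055, -0.8986, 0.0] rot [0.0, 0.0, 0.0]
(0.484, -0.3157, 0.2, 84.3) off [-0.0036, -1.1098, 0.0] rot [0.0, 0.0, 0.0]
(0.484, -0.3157, 0.11, 84.3) off [0.0, 0.0, 0.6] rot [0.0, 0.0, 0.0]
39.9180793762207 [-1.78745096 -0.62387653  6.01402887]
```

drive_tool(
  rows=[
    {"offset": [0, 0, -0.04], "rotation": [0, 0, 0], "claw": 0.2},
    {"offset": [0, 0, -0.1], "rotation": [0, 0, 0], "claw": 0.2},
    {"offset": [0, 0, -0.2], "rotation": [0, 0, 0], "claw": 0.2},
    {"offset": [0, 0, -0.32], "rotation": [0, 0, 0], "claw": 0.2},
    {"offset": [0, 0, -0.45], "rotation": [0, 0, 0], "claw": 0.2},
    {"offset": [0, 0, -0.56], "rotation": [0, 0, 0], "claw": 0.2},
    {"offset": [0, 0, -0.64], "rotation": [0, 0, 0], "claw": 0.2},
    {"offset": [0, 0, -0.67], "rotation": [0, 0, 0], "claw": 0.2},
    {"offset": [0, 0, -0.67], "rotation": [0, 0, 0], "claw": 0.2},
  ],
)

```text
clock: 14.08
tcp_pos: [0.5219, -0.0165, 0.2012]
orientation: [0.163, 3.135, 0.001]
contact_force: [0.6, -0.7, -2.7]
grip_width: 0.0386
gripper_force: 40.3
```

drive_tool(
  rows=[
    {"offset": [0, -0.04, 0], "rotation": [0, 0, 0], "claw": 0.2},
    {"offset": [0.01, -0.12, 0], "rotation": [0, 0, 0], "claw": 0.2},
    {"offset": [0.02, -0.24, 0], "rotation": [0, 0, 0], "claw": 0.2},
    {"offset": [0.03, -0.38, 0], "rotation": [0, 0, 0], "claw": 0.2},
    {"offset": [0.03, -0.53, 0], "rotation": [0, 0, 0], "claw": 0.2},
    {"offset": [0.04, -0.68, 0], "rotation": [0, 0, 0], "claw": 0.2},
    {"offset": [0.05, -0.84, 0], "rotation": [0, 0, 0], "claw": 0.2},
    {"offset": [0.05, -1, 0], "rotation": [0, 0, 0], "claw": 0.2},
  ],
)

```text
clock: 14.75
tcp_pos: [0.4965, -0.1672, 0.1989]
orientation: [-0.164, -3.135, 0.0]
contact_force: [0.5, -1.2, -0.8]
grip_width: 0.0385
gripper_force: 40.3
```

drive_tool(
  rows=[
    {"offset": [0, -0.16, 0], "rotation": [0, 0, 0], "claw": 0.2},
    {"offset": [0, -0.32, 0], "rotation": [0, 0, 0], "claw": 0.2},
    {"offset": [0, -0.47, 0], "rotation": [0, 0, 0], "claw": 0.2},
    {"offset": [0, -0.62, 0], "rotation": [0, 0, 0], "claw": 0.2},
    {"offset": [0, -0.76, 0], "rotation": [0, 0, 0], "claw": 0.2},
    {"offset": [0, -0.88, 0], "rotation": [0, 0, 0], "claw": 0.2},
    {"offset": [0, -0.96, 0], "rotation": [0, 0, 0], "claw": 0.2},
    {"offset": [0, -1, 0], "rotation": [0, 0, 0], "claw": 0.2},
    {"offset": [0, -1, 0], "rotation": [0, 0, 0], "claw": 0.2},
    {"offset": [0, -1, 0], "rotation": [0, 0, 0], "claw": 0.2},
    {"offset": [0, -1, 0], "rotation": [0, 0, 0], "claw": 0.2},
  ],
)

```text
clock: 15.67
tcp_pos: [0.483, -0.3128, 0.1996]
orientation: [-0.16, -3.137, -0.002]
contact_force: [0.4, 0.1, -0.4]
grip_width: 0.0382
gripper_force: 40.4
```

drive_tool(
  rows=[
    {"offset": [0, 0, 0.05], "rotation": [0, 0, 0], "claw": 0.2},
    {"offset": [0, 0, 0.13], "rotation": [0, 0, 0], "claw": 0.2},
    {"offset": [0, 0, 0.23], "rotation": [0, 0, 0], "claw": 0.2},
    {"offset": [0, 0, 0.34], "rotation": [0, 0, 0], "claw": 0.2},
    {"offset": [0, 0, 0.44], "rotation": [0, 0, 0], "claw": 0.2},
    {"offset": [0, 0, 0.52], "rotation": [0, 0, 0], "claw": 0.2},
    {"offset": [0, 0, 0.58], "rotation": [0, 0, 0], "claw": 0.2},
    {"offset": [0, 0, 0.6], "rotation": [0, 0, 0], "claw": 0.2},
    {"offset": [0, 0, 0.6], "rotation": [0, 0, 0], "claw": 0.2},
    {"offset": [0, 0, 0.6], "rotation": [0, 0, 0], "claw": 0.2},
  ],
)

```text
clock: 16.5
tcp_pos: [0.483, -0.3144, 0.1102]
orientation: [0.163, 3.137, -0.0]
contact_force: [0.2, 0.2, -0.5]
grip_width: 0.0385
gripper_force: 40.4
```

Run:
```python
from plan import *
plan([(.484,-.3157,.098,84.3)]); print(get_obs()['gripper_force'],get_obs()['contact_force'])
snap('scene','s1')
```

```text
clock 16.5 tcp [ 0.483  -0.3144  0.1102] yaw 84.05 tilt 0.03 w 0.0385 q [ 0.19  0.48  0.36  1.92 -0.23  0.78  2.15]
(0.484, -0.3157, 0.098, 84.3) off [-0.0076, -0.0081, 0.0814] rot [-0.0001, 0.0002, -0.0022]
40.36539852619171 [ 0.17907807  0.20803893 -0.54656463]
```

View pics/s1.png

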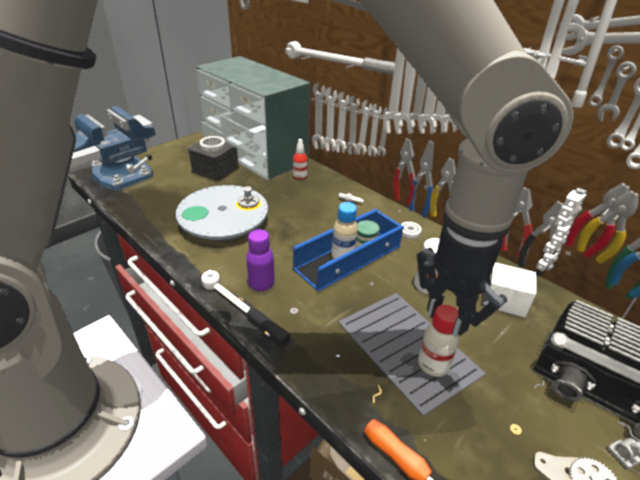

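The red bottle, with its cap at (446,320), hangs upright over the mat. I'll lower and release it.

drive_tool(
  rows=[
    {"offset": [0, 0, 0.02], "rotation": [0, 0, 0], "claw": 0.2},
    {"offset": [0, 0, 0.04], "rotation": [0, 0, 0], "claw": 0.2},
    {"offset": [0, 0, 0.06], "rotation": [0, 0, 0], "claw": 0.2},
    {"offset": [0, 0, 0.072], "rotation": [0, 0, 0], "claw": 0.2},
    {"offset": [0, 0, 0.08], "rotation": [0, 0, 0], "claw": 0.2},
    {"offset": [0, 0, 0.083], "rotation": [0, 0, 0], "claw": 0.2},
    {"offset": [0, 0, 0.083], "rotation": [0, 0, 0], "claw": 0.2},
    {"offset": [0, 0, 0.083], "rotation": [0, 0, 0], "claw": 0.2},
    {"offset": [0, 0, 0.083], "rotation": [0, 0, 0], "claw": 0.2},
    {"offset": [0, 0, 0.083], "rotation": [0, 0, 0], "claw": 0.2},
  ],
)

```text
clock: 17.38
tcp_pos: [0.483, -0.3142, 0.0978]
orientation: [0.163, 3.137, -0.0]
contact_force: [-0.8, 1.4, 5.4]
grip_width: 0.0381
gripper_force: 40.7
```

drive_tool(
  rows=[
    {"offset": [0, 0, 0], "rotation": [0, 0, 0], "claw": 0.46},
    {"offset": [0, 0, 0], "rotation": [0, 0, 0], "claw": 0.52},
    {"offset": [0, 0, 0], "rotation": [0, 0, 0], "claw": 0.6},
    {"offset": [0, 0, 0], "rotation": [0, 0, 0], "claw": 0.7},
    {"offset": [0, 0, 0], "rotation": [0, 0, 0], "claw": 0.7},
    {"offset": [0, 0, 0], "rotation": [0, 0, 0], "claw": 0.7},
    {"offset": [0, 0, -0.06], "rotation": [0, 0, 0], "claw": 0.7},
    {"offset": [0, 0, -0.18], "rotation": [0, 0, 0], "claw": 0.7},
    {"offset": [0, 0, -0.36], "rotation": [0, 0, 0], "claw": 0.7},
    {"offset": [0, 0, -0.6], "rotation": [0, 0, 0], "claw": 0.7},
    {"offset": [0, 0, -0.8], "rotation": [0, 0, 0], "claw": 0.7},
    {"offset": [0, 0, -0.8], "rotation": [0, 0, 0], "claw": 0.7},
    {"offset": [0, 0, -0.8], "rotation": [0, 0, 0], "claw": 0.7},
    {"offset": [0, 0, -0.8], "rotation": [0, 0, 0], "claw": 0.7},
  ],
)

```text
clock: 18.55
tcp_pos: [0.4825, -0.3139, 0.2175]
orientation: [0.163, 3.137, 0.0]
contact_force: [-0.1, 0.7, -0.4]
grip_width: 0.0595
gripper_force: 0.0
```

Run:
```python
from plan import *; from top import *
f=snap('wrist','w9'); topof(f,.483,-.3155,.112,.13)
plan([(.515,-.17,.22,84.3),(.5781,-.0247,.22,84.3),(.5781,-.0247,.15,84.3),(.5781,-.0247,.111,84.3)])
```

```text
3142 [ 0.4817 -0.3141  0.1225] [ 0.4834 -0.314   0.0192]
clock 18.6 tcp [ 0.4821 -0.3137  0.2168] yaw 84.06 tilt 0.09 w 0.0597 q [ 0.14  0.34  0.41  1.84 -0.16  1.    2.09]
(0.515, -0.17, 0.22, 84.3) off [-0.1187, 0.9754, -0.0211] rot [0.0003, -0.0007, -0.0021]
(0.5781, -0.0247, 0.22, 84.3) off [-0.3224, 1.0057, 0.0] rot [0.0, 0.0, 0.0]
(0.5781, -0.0247, 0.15, 84.3) off [0.0, 0.0, 0.4667] rot [0.0, 0.0, 0.0]
(0.5781, -0.0247, 0.111, 84.3) off [0.0, 0.0, 0.26] rot [0.0, 0.0, 0.0]
```

drive_tool(
  rows=[
    {"offset": [-0.03, 0.22, -0.02], "rotation": [0, 0, 0], "claw": 0.8},
    {"offset": [-0.06, 0.45, -0.02], "rotation": [0, 0, 0], "claw": 0.8},
    {"offset": [-0.09, 0.7, -0.02], "rotation": [0, 0, 0], "claw": 0.8},
    {"offset": [-0.119, 0.975, -0.02], "rotation": [0, 0, 0], "claw": 0.8},
  ],
)

```text
clock: 18.93
tcp_pos: [0.5147, -0.1699, 0.2192]
orientation: [-0.166, -3.135, 0.001]
contact_force: [1.1, 0.7, -0.1]
grip_width: 0.0685
gripper_force: 0.0
```

drive_tool(
  rows=[
    {"offset": [-0.08, 0.25, 0], "rotation": [0, 0, 0], "claw": 0.8},
    {"offset": [-0.16, 0.5, 0], "rotation": [0, 0, 0], "claw": 0.8},
    {"offset": [-0.24, 0.75, 0], "rotation": [0, 0, 0], "claw": 0.8},
    {"offset": [-0.3, 0.92, 0], "rotation": [0, 0, 0], "claw": 0.8},
    {"offset": [-0.322, 1, 0], "rotation": [0, 0, 0], "claw": 0.8},
    {"offset": [-0.322, 1, 0], "rotation": [0, 0, 0], "claw": 0.8},
    {"offset": [-0.322, 1, 0], "rotation": [0, 0, 0], "claw": 0.8},
  ],
)

```text
clock: 19.52
tcp_pos: [0.5783, -0.0272, 0.2194]
orientation: [-0.163, -3.135, 0.002]
contact_force: [0.5, -0.6, -0.7]
grip_width: 0.0685
gripper_force: 0.0
```

drive_tool(
  rows=[
    {"offset": [0, 0, 0.12], "rotation": [0, 0, 0], "claw": 0.8},
    {"offset": [0, 0, 0.25], "rotation": [0, 0, 0], "claw": 0.8},
    {"offset": [0, 0, 0.38], "rotation": [0, 0, 0], "claw": 0.8},
    {"offset": [0, 0, 0.467], "rotation": [0, 0, 0], "claw": 0.8},
    {"offset": [0, 0, 0.467], "rotation": [0, 0, 0], "claw": 0.8},
    {"offset": [0, 0, 0.467], "rotation": [0, 0, 0], "claw": 0.8},
    {"offset": [0, 0, 0.467], "rotation": [0, 0, 0], "claw": 0.8},
    {"offset": [0, 0, 0.467], "rotation": [0, 0, 0], "claw": 0.8},
  ],
)

```text
clock: 20.18
tcp_pos: [0.5798, -0.0274, 0.1517]
orientation: [0.165, 3.135, -0.0]
contact_force: [-0.5, 0.7, 0.7]
grip_width: 0.0687
gripper_force: 0.0
```

Run:
```python
from plan import *; from top import *
f=snap('wrist','w10'); topof(f,.5781,-.0247,.13,.142)
plan([(.5781,-.0247,.112,84.3)])
```

```text
5258 [ 0.5766 -0.0244  0.1359] [ 0.5782 -0.0248  0.0179]
clock 20.23 tcp [ 0.5799 -0.027   0.1516] yaw 84.0 tilt 0.11 w 0.0684 q [-0.27  0.42  0.27  1.88 -0.15  0.86  1.54]
(0.5781, -0.0247, 0.112, 84.3) off [0.0138, 0.014, 0.2641] rot [0.0001, 0.001, -0.0026]
```

drive_tool(
  force=40,
  rows=[
    {"offset": [0.01, 0.01, 0.06], "rotation": [0, 0, 0], "claw": 0.8},
    {"offset": [0.013, 0.014, 0.13], "rotation": [0, 0, 0], "claw": 0.8},
    {"offset": [0.013, 0.014, 0.2], "rotation": [0, 0, 0], "claw": 0.8},
    {"offset": [0.013, 0.014, 0.25], "rotation": [0, 0, 0], "claw": 0.8},
    {"offset": [0.013, 0.014, 0.264], "rotation": [0, 0, 0], "claw": 0.8},
    {"offset": [0.013, 0.014, 0.264], "rotation": [0, 0, 0], "claw": 0.8},
    {"offset": [0.013, 0.014, 0.264], "rotation": [0, 0, 0], "claw": 0.8},
    {"offset": [0.013, 0.014, 0.264], "rotation": [0, 0, 0], "claw": 0.8},
    {"offset": [0.013, 0.014, 0.264], "rotation": [0, 0, 0], "claw": 0.8},
    {"offset": [0.013, 0.014, 0.264], "rotation": [0, 0, 0], "claw": 0.8},
  ],
)

```text
clock: 21.07
tcp_pos: [0.5778, -0.0241, 0.1113]
orientation: [0.163, 3.137, 0.0]
contact_force: [-0.5, 0.4, -0.6]
grip_width: 0.0679
gripper_force: 0.0
```

Run:
```python
from plan import *
plan([(.5781,-.0247,.112,84.3)])
```

```text
clock 21.07 tcp [ 0.5778 -0.0241  0.1113] yaw 84.05 tilt 0.05 w 0.0679 q [-0.27  0.47  0.26  1.91 -0.17  0.78  1.55]
(0.5781, -0.0247, 0.112, 84.3) off [-0.0022, -0.0039, -0.0048] rot [0.0001, 0.0004, -0.0022]
```

drive_tool(
  force=40,
  rows=[
    {"offset": [0, -0.004, -0.003], "rotation": [0, 0, 0], "claw": 0.6},
    {"offset": [0, -0.004, -0.003], "rotation": [0, 0, 0], "claw": 0.5},
    {"offset": [0, -0.004, -0.003], "rotation": [0, 0, 0], "claw": 0.44},
    {"offset": [0, -0.004, -0.003], "rotation": [0, 0, 0], "claw": 0.38},
    {"offset": [0, -0.004, -0.003], "rotation": [0, 0, 0], "claw": 0.3},
    {"offset": [0, -0.004, -0.003], "rotation": [0, 0, 0], "claw": 0.2},
    {"offset": [0, -0.004, -0.003], "rotation": [0, 0, 0], "claw": 0.2},
    {"offset": [0, -0.004, -0.003], "rotation": [0, 0, 0], "claw": 0.2},
  ],
)

```text
clock: 21.73
tcp_pos: [0.5778, -0.0244, 0.1118]
orientation: [0.163, 3.137, 0.001]
contact_force: [-1.3, 1.7, 5.5]
grip_width: 0.0357
gripper_force: 40.1
```

drive_tool(
  rows=[
    {"offset": [0, 0, -0.04], "rotation": [0, 0, 0], "claw": 0.2},
    {"offset": [0, 0, -0.1], "rotation": [0, 0, 0], "claw": 0.2},
    {"offset": [0, 0, -0.2], "rotation": [0, 0, 0], "claw": 0.2},
    {"offset": [0, 0, -0.32], "rotation": [0, 0, 0], "claw": 0.2},
    {"offset": [0, 0, -0.45], "rotation": [0, 0, 0], "claw": 0.2},
    {"offset": [0, 0, -0.56], "rotation": [0, 0, 0], "claw": 0.2},
    {"offset": [0, 0, -0.64], "rotation": [0, 0, 0], "claw": 0.2},
    {"offset": [0, 0, -0.67], "rotation": [0, 0, 0], "claw": 0.2},
    {"offset": [0, 0, -0.67], "rotation": [0, 0, 0], "claw": 0.2},
  ],
)

```text
clock: 22.48
tcp_pos: [0.578, -0.0248, 0.2129]
orientation: [0.163, 3.135, 0.0]
contact_force: [-0.2, -0.6, -0.2]
grip_width: 0.0358
gripper_force: 40.1
```

drive_tool(
  rows=[
    {"offset": [0.02, -0.04, 0], "rotation": [0, 0, 0], "claw": 0.2},
    {"offset": [0.06, -0.12, 0], "rotation": [0, 0, 0], "claw": 0.2},
    {"offset": [0.1, -0.24, 0], "rotation": [0, 0, 0], "claw": 0.2},
    {"offset": [0.14, -0.37, 0], "rotation": [0, 0, 0], "claw": 0.2},
    {"offset": [0.16, -0.5, 0], "rotation": [0, 0, 0], "claw": 0.2},
    {"offset": [0.186, -0.63, 0], "rotation": [0, 0, 0], "claw": 0.2},
  ],
)

```text
clock: 22.98
tcp_pos: [0.5379, -0.1178, 0.2107]
orientation: [-0.164, -3.135, 0.001]
contact_force: [1.0, -0.4, -0.6]
grip_width: 0.036
gripper_force: 40.1
```

drive_tool(
  rows=[
    {"offset": [0.04, -0.13, 0], "rotation": [0, 0, 0], "claw": 0.2},
    {"offset": [0.08, -0.26, 0], "rotation": [0, 0, 0], "claw": 0.2},
    {"offset": [0.12, -0.39, 0], "rotation": [0, 0, 0], "claw": 0.2},
    {"offset": [0.15, -0.5, 0], "rotation": [0, 0, 0], "claw": 0.2},
    {"offset": [0.175, -0.58, 0], "rotation": [0, 0, 0], "claw": 0.2},
    {"offset": [0.186, -0.63, 0], "rotation": [0, 0, 0], "claw": 0.2},
    {"offset": [0.186, -0.63, 0], "rotation": [0, 0, 0], "claw": 0.2},
    {"offset": [0.186, -0.63, 0], "rotation": [0, 0, 0], "claw": 0.2},
  ],
)

```text
clock: 23.65
tcp_pos: [0.5022, -0.2067, 0.2115]
orientation: [-0.164, -3.137, -0.001]
contact_force: [0.1, 0.1, -0.9]
grip_width: 0.0359
gripper_force: 40.1
```

Run:
```python
from plan import *
plan([(.503,-.207,.1115,84.3)]); print(get_obs()['contact_force'])
```

```text
clock 23.65 tcp [ 0.5022 -0.2067  0.2115] yaw 84.03 tilt 0.04 w 0.0359 q [-0.03  0.29  0.37  1.91 -0.13  0.96  1.87]
(0.503, -0.207, 0.1115, 84.3) off [-0.0059, -0.002, 0.6665] rot [0.0002, -0.0003, -0.0024]
[ 0.05335301  0.10771312 -0.86499667]
```

drive_tool(
  rows=[
    {"offset": [0, 0, 0.05], "rotation": [0, 0, 0], "claw": 0.2},
    {"offset": [0, 0, 0.14], "rotation": [0, 0, 0], "claw": 0.2},
    {"offset": [0, 0, 0.25], "rotation": [0, 0, 0], "claw": 0.2},
    {"offset": [0, 0, 0.37], "rotation": [0, 0, 0], "claw": 0.2},
    {"offset": [0, 0, 0.48], "rotation": [0, 0, 0], "claw": 0.2},
    {"offset": [0, 0, 0.56], "rotation": [0, 0, 0], "claw": 0.2},
    {"offset": [0, 0, 0.61], "rotation": [0, 0, 0], "claw": 0.2},
    {"offset": [0, 0, 0.63], "rotation": [0, 0, 0], "claw": 0.2},
    {"offset": [0, 0, 0.645], "rotation": [0, 0, 0], "claw": 0.2},
    {"offset": [0, 0, 0.66], "rotation": [0, 0, 0], "claw": 0.2},
    {"offset": [0, 0, 0.67], "rotation": [0, 0, 0], "claw": 0.2},
    {"offset": [0, 0, 0.677], "rotation": [0, 0, 0], "claw": 0.2},
    {"offset": [0, 0, 0.68], "rotation": [0, 0, 0], "claw": 0.2},
    {"offset": [0, 0, 0.68], "rotation": [0, 0, 0], "claw": 0.2},
    {"offset": [0, 0, 0.68], "rotation": [0, 0, 0], "claw": 0.2},
    {"offset": [0, 0, 0.68], "rotation": [0, 0, 0], "claw": 0.2},
  ],
)

```text
clock: 24.98
tcp_pos: [0.5025, -0.2069, 0.11]
orientation: [0.163, 3.137, -0.0]
contact_force: [0.6, 0.4, -0.6]
grip_width: 0.0358
gripper_force: 40.1
```

Run:
```python
from plan import *
plan([(.503,-.207,.1098,84.3)]); print(get_obs()['contact_force'])
```

```text
clock 24.98 tcp [ 0.5025 -0.2069  0.11  ] yaw 84.05 tilt 0.02 w 0.0358 q [ 0.01  0.43  0.33  2.   -0.2   0.75  1.93]
(0.503, -0.207, 0.1098, 84.3) off [-0.0034, -0.0001, 0.0012] rot [0.0, 0.0002, -0.0022]
[ 0.55842727  0.43561215 -0.64569564]
```

drive_tool(
  rows=[
    {"offset": [0, 0, 0.004], "rotation": [0, 0, 0], "claw": 0.2},
    {"offset": [0, 0, 0.007], "rotation": [0, 0, 0], "claw": 0.2},
    {"offset": [0, 0, 0.009], "rotation": [0, 0, 0], "claw": 0.2},
    {"offset": [0, 0, 0.009], "rotation": [0, 0, 0], "claw": 0.2},
    {"offset": [0, 0, 0.009], "rotation": [0, 0, 0], "claw": 0.2},
  ],
)

```text
clock: 25.4
tcp_pos: [0.5033, -0.2072, 0.1098]
orientation: [0.163, 3.135, 0.0]
contact_force: [-1.2, 0.2, 9.3]
grip_width: 0.0359
gripper_force: 41.3
```

drive_tool(
  rows=[
    {"offset": [0, 0, 0], "rotation": [0, 0, 0], "claw": 0.43},
    {"offset": [0, 0, 0], "rotation": [0, 0, 0], "claw": 0.48},
    {"offset": [0, 0, 0], "rotation": [0, 0, 0], "claw": 0.56},
    {"offset": [0, 0, 0], "rotation": [0, 0, 0], "claw": 0.66},
    {"offset": [0, 0, 0], "rotation": [0, 0, 0], "claw": 0.66},
    {"offset": [0, 0, 0], "rotation": [0, 0, 0], "claw": 0.66},
    {"offset": [0, 0, -0.06], "rotation": [0, 0, 0], "claw": 0.66},
    {"offset": [0, 0, -0.18], "rotation": [0, 0, 0], "claw": 0.66},
    {"offset": [0, 0, -0.36], "rotation": [0, 0, 0], "claw": 0.66},
    {"offset": [0, 0, -0.6], "rotation": [0, 0, 0], "claw": 0.66},
    {"offset": [0, 0, -0.8], "rotation": [0, 0, 0], "claw": 0.66},
    {"offset": [0, 0, -0.8], "rotation": [0, 0, 0], "claw": 0.66},
    {"offset": [0, 0, -0.8], "rotation": [0, 0, 0], "claw": 0.66},
  ],
)

```text
clock: 26.48
tcp_pos: [0.5035, -0.2073, 0.2308]
orientation: [0.163, 3.133, -0.001]
contact_force: [0.3, 0.4, -0.4]
grip_width: 0.0563
gripper_force: 0.0
```

Run:
```python
from plan import *; from top import *
f=snap('wrist','w11'); topof(f,.5025,-.207,.125,.142); topof(f,.4834,-.314,.112,.13)
plan([(.57,-.12,.22,40),(.6413,-.0315,.2,-6),(.6413,-.0315,.12,-6)])
```

```text
2674 [ 0.5019 -0.2073  0.1337] [ 0.5035 -0.2073  0.018 ]
3110 [ 0.4823 -0.3117  0.1222] [ 0.4837 -0.3138  0.0193]
clock 26.53 tcp [ 0.5024 -0.2068  0.2291] yaw 84.06 tilt 0.07 w 0.0564 q [-0.04  0.27  0.38  1.9  -0.12  1.    1.86]
(0.57, -0.12, 0.22, 40) off [-0.388, 0.6224, 0.0611] rot [0.0003, 0.0006, 0.3845]
(0.6413, -0.0315, 0.2, -6) off [0.1464, 0.7434, 0.1333] rot [0.0, 0.0, 0.4014]
(0.6413, -0.0315, 0.12, -6) off [0.0, 0.0, 0.5333] rot [0.0, 0.0, 0.0]
```

Both bottles stand upright on the mat. Next is the tin.

drive_tool(
  rows=[
    {"offset": [-0.1, 0.16, 0.02], "rotation": [0, 0, 0.06], "claw": 1},
    {"offset": [-0.2, 0.32, 0.04], "rotation": [0, 0, 0.12], "claw": 1},
    {"offset": [-0.3, 0.48, 0.06], "rotation": [0, 0, 0.18], "claw": 1},
    {"offset": [-0.388, 0.622, 0.061], "rotation": [0, 0, 0.24], "claw": 1},
    {"offset": [-0.388, 0.622, 0.061], "rotation": [0, 0, 0.3], "claw": 1},
    {"offset": [-0.388, 0.622, 0.061], "rotation": [0, 0, 0.36], "claw": 1},
    {"offset": [-0.388, 0.622, 0.061], "rotation": [0, 0, 0.385], "claw": 1},
  ],
)

```text
clock: 27.12
tcp_pos: [0.569, -0.1192, 0.2173]
orientation: [-1.335, -2.84, 0.003]
contact_force: [-0.1, 0.3, 1.1]
grip_width: 0.0851
gripper_force: 0.0
```

drive_tool(
  rows=[
    {"offset": [0.03, 0.16, 0.02], "rotation": [0, 0, 0.06], "claw": 1},
    {"offset": [0.06, 0.32, 0.04], "rotation": [0, 0, 0.12], "claw": 1},
    {"offset": [0.1, 0.5, 0.08], "rotation": [0, 0, 0.18], "claw": 1},
    {"offset": [0.13, 0.66, 0.11], "rotation": [0, 0, 0.24], "claw": 1},
    {"offset": [0.146, 0.743, 0.133], "rotation": [0, 0, 0.3], "claw": 1},
    {"offset": [0.146, 0.743, 0.133], "rotation": [0, 0, 0.36], "claw": 1},
    {"offset": [0.146, 0.743, 0.133], "rotation": [0, 0, 0.401], "claw": 1},
    {"offset": [0.146, 0.743, 0.133], "rotation": [0, 0, 0.401], "claw": 1},
  ],
)

```text
clock: 27.78
tcp_pos: [0.6402, -0.0313, 0.1972]
orientation: [-2.336, -2.098, 0.006]
contact_force: [-0.3, -0.1, -0.9]
grip_width: 0.0856
gripper_force: 0.0
```

drive_tool(
  rows=[
    {"offset": [0, 0, 0.12], "rotation": [0, 0, 0], "claw": 1},
    {"offset": [0, 0, 0.27], "rotation": [0, 0, 0], "claw": 1},
    {"offset": [0, 0, 0.42], "rotation": [0, 0, 0], "claw": 1},
    {"offset": [0, 0, 0.53], "rotation": [0, 0, 0], "claw": 1},
    {"offset": [0, 0, 0.53], "rotation": [0, 0, 0], "claw": 1},
    {"offset": [0, 0, 0.53], "rotation": [0, 0, 0], "claw": 1},
    {"offset": [0, 0, 0.53], "rotation": [0, 0, 0], "claw": 1},
    {"offset": [0, 0, 0.53], "rotation": [0, 0, 0], "claw": 1},
  ],
)

```text
clock: 28.45
tcp_pos: [0.6421, -0.0321, 0.1211]
orientation: [2.334, 2.101, 0.002]
contact_force: [0.6, 0.6, -0.0]
grip_width: 0.0853
gripper_force: 0.0
```

Run:
```python
from plan import *; from top import *
f=snap('wrist','w12'); topof(f,.6413,-.0315,.055,.068)
plan([(.6413,-.0315,.022,-6)])
```

```text
6771 [ 0.6411 -0.03    0.0615] [ 0.6407 -0.0316  0.0249]
clock 28.5 tcp [ 0.6421 -0.032   0.1211] yaw -6.0 tilt 0.12 w 0.0851 q [-0.46  0.6   0.58  1.76 -0.41  0.9   0.2 ]
(0.6413, -0.0315, 0.022, -6) off [0.0024, -0.0071, 0.661] rot [0.001, -0.0002, 0.0]
```

View pics/w12.png

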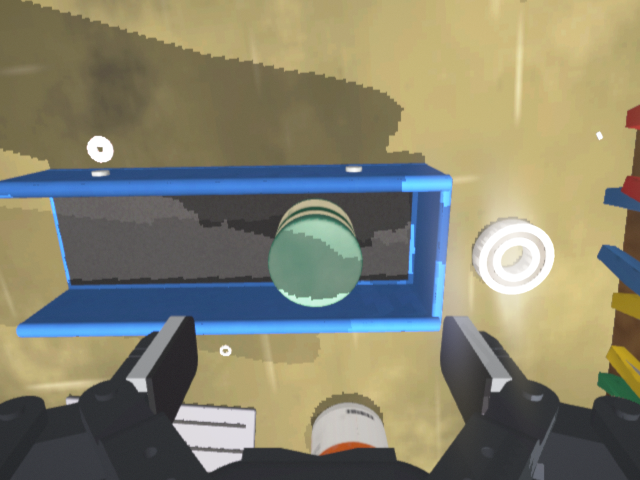

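The tin's top is at (315,258), clear of the walls, and the rack is level in the image. I'll descend.

drive_tool(
  force=45,
  rows=[
    {"offset": [0.002, -0.009, 0.06], "rotation": [0, 0, 0], "claw": 0.87},
    {"offset": [0.002, -0.009, 0.14], "rotation": [0, 0, 0], "claw": 0.87},
    {"offset": [0.002, -0.009, 0.24], "rotation": [0, 0, 0], "claw": 0.87},
    {"offset": [0.002, -0.009, 0.34], "rotation": [0, 0, 0], "claw": 0.87},
    {"offset": [0.002, -0.009, 0.44], "rotation": [0, 0, 0], "claw": 0.87},
    {"offset": [0.002, -0.009, 0.53], "rotation": [0, 0, 0], "claw": 0.87},
    {"offset": [0.002, -0.009, 0.6], "rotation": [0, 0, 0], "claw": 0.87},
    {"offset": [0.002, -0.009, 0.64], "rotation": [0, 0, 0], "claw": 0.87},
    {"offset": [0.002, -0.009, 0.66], "rotation": [0, 0, 0], "claw": 0.87},
    {"offset": [0.002, -0.009, 0.66], "rotation": [0, 0, 0], "claw": 0.87},
    {"offset": [0.002, -0.009, 0.66], "rotation": [0, 0, 0], "claw": 0.87},
    {"offset": [0.002, -0.009, 0.66], "rotation": [0, 0, 0], "claw": 0.87},
    {"offset": [0.002, -0.009, 0.66], "rotation": [0, 0, 0], "claw": 0.87},
  ],
)

```text
clock: 29.58
tcp_pos: [0.6406, -0.0314, 0.0216]
orientation: [2.334, 2.101, 0.002]
contact_force: [-0.1, -0.1, 0.3]
grip_width: 0.0742
gripper_force: 0.0
```

Run:
```python
from plan import *
plan([(.6408,-.0316,.022,-6)]); print(get_obs()['contact_force'])
```

```text
clock 29.58 tcp [ 0.6406 -0.0314  0.0216] yaw -6.02 tilt 0.08 w 0.0742 q [-0.4   0.73  0.5   1.81 -0.5   0.73  0.26]
(0.6408, -0.0316, 0.022, -6) off [-0.0014, 0.0016, -0.0026] rot [0.0007, -0.0001, -0.0002]
[-0.10867641 -0.14330278  0.26443593]
```

drive_tool(
  force=45,
  rows=[
    {"offset": [0, 0, 0], "rotation": [0, 0, 0], "claw": 0.75},
    {"offset": [0, 0, 0], "rotation": [0, 0, 0], "claw": 0.65},
    {"offset": [0, 0, 0], "rotation": [0, 0, 0], "claw": 0.58},
    {"offset": [0, 0, 0], "rotation": [0, 0, 0], "claw": 0.52},
    {"offset": [0, 0, 0], "rotation": [0, 0, 0], "claw": 0.4},
    {"offset": [0, 0, 0], "rotation": [0, 0, 0], "claw": 0.3},
    {"offset": [0, 0, 0], "rotation": [0, 0, 0], "claw": 0.3},
    {"offset": [0, 0, 0], "rotation": [0, 0, 0], "claw": 0.3},
  ],
)

```text
clock: 30.25
tcp_pos: [0.6403, -0.0314, 0.0213]
orientation: [2.335, 2.102, 0.001]
contact_force: [-0.9, 0.8, 6.1]
grip_width: 0.047
gripper_force: 46.0
```

Run:
```python
from plan import *
print(get_obs()['contact_force'],get_obs()['gripper_force'])
plan([(.641,-.0316,.142,-6),(.545,.09,.142,-15),(.47,.2,.142,-23.5),(.4174,.2882,.1,-23.5)])
```

```text
[-0.91981906  0.79860551  6.05366487] 46.01304986688774
clock 30.25 tcp [ 0.6403 -0.0314  0.0213] yaw -6.02 tilt 0.03 w 0.047 q [-0.4   0.73  0.5   1.81 -0.5   0.73  0.26]
(0.641, -0.0316, 0.142, -6) off [-0.0009, 0.0052, -0.8049] rot [0.0003, -0.0001, -0.0002]
(0.545, 0.09, 0.142, -15) off [0.7393, -0.7212, 0.0] rot [0.0, 0.0, 0.0785]
(0.47, 0.2, 0.142, -23.5) off [0.5789, -0.6728, 0.0] rot [0.0, 0.0, 0.0742]
(0.4174, 0.2882, 0.1, -23.5) off [0.3994, -0.556, 0.28] rot [0.0, 0.0, 0.0]
```

drive_tool(
  rows=[
    {"offset": [0, 0, -0.04], "rotation": [0, 0, 0], "claw": 0.3},
    {"offset": [0, 0, -0.1], "rotation": [0, 0, 0], "claw": 0.3},
    {"offset": [0, 0, -0.2], "rotation": [0, 0, 0], "claw": 0.3},
    {"offset": [0, 0, -0.32], "rotation": [0, 0, 0], "claw": 0.3},
    {"offset": [0, 0, -0.45], "rotation": [0, 0, 0], "claw": 0.3},
    {"offset": [0, 0, -0.58], "rotation": [0, 0, 0], "claw": 0.3},
    {"offset": [0, 0, -0.7], "rotation": [0, 0, 0], "claw": 0.3},
    {"offset": [0, 0, -0.78], "rotation": [0, 0, 0], "claw": 0.3},
    {"offset": [0, 0, -0.805], "rotation": [0, 0, 0], "claw": 0.3},
    {"offset": [0, 0, -0.805], "rotation": [0, 0, 0], "claw": 0.3},
  ],
)

```text
clock: 31.08
tcp_pos: [0.6406, -0.0313, 0.143]
orientation: [2.334, 2.101, 0.003]
contact_force: [-0.3, 0.6, -1.4]
grip_width: 0.0468
gripper_force: 46.6
```

drive_tool(
  rows=[
    {"offset": [0.04, -0.04, 0], "rotation": [0, 0, 0.005], "claw": 0.3},
    {"offset": [0.1, -0.1, 0], "rotation": [0, 0, 0.01], "claw": 0.3},
    {"offset": [0.19, -0.19, 0], "rotation": [0, 0, 0.02], "claw": 0.3},
    {"offset": [0.3, -0.29, 0], "rotation": [0, 0, 0.03], "claw": 0.3},
    {"offset": [0.41, -0.4, 0], "rotation": [0, 0, 0.04], "claw": 0.3},
    {"offset": [0.52, -0.51, 0], "rotation": [0, 0, 0.055], "claw": 0.3},
    {"offset": [0.63, -0.62, 0], "rotation": [0, 0, 0.07], "claw": 0.3},
    {"offset": [0.739, -0.721, 0], "rotation": [0, 0, 0.079], "claw": 0.3},
  ],
)

```text
clock: 31.75
tcp_pos: [0.5412, 0.092, 0.1403]
orientation: [-2.493, -1.909, 0.004]
contact_force: [0.6, 0.5, -2.1]
grip_width: 0.047
gripper_force: 46.6
```

drive_tool(
  rows=[
    {"offset": [0.1, -0.11, 0], "rotation": [0, 0, 0.012], "claw": 0.3},
    {"offset": [0.2, -0.23, 0], "rotation": [0, 0, 0.025], "claw": 0.3},
    {"offset": [0.3, -0.35, 0], "rotation": [0, 0, 0.038], "claw": 0.3},
    {"offset": [0.4, -0.46, 0], "rotation": [0, 0, 0.05], "claw": 0.3},
    {"offset": [0.5, -0.57, 0], "rotation": [0, 0, 0.062], "claw": 0.3},
    {"offset": [0.579, -0.673, 0], "rotation": [0, 0, 0.074], "claw": 0.3},
  ],
)

```text
clock: 32.25
tcp_pos: [0.4664, 0.2023, 0.1405]
orientation: [-2.627, -1.721, 0.004]
contact_force: [0.8, 1.3, -1.7]
grip_width: 0.0471
gripper_force: 46.6
```

drive_tool(
  rows=[
    {"offset": [0.08, -0.11, 0.03], "rotation": [0, 0, 0], "claw": 0.3},
    {"offset": [0.16, -0.22, 0.07], "rotation": [0, 0, 0], "claw": 0.3},
    {"offset": [0.24, -0.33, 0.12], "rotation": [0, 0, 0], "claw": 0.3},
    {"offset": [0.31, -0.43, 0.18], "rotation": [0, 0, 0], "claw": 0.3},
    {"offset": [0.36, -0.51, 0.23], "rotation": [0, 0, 0], "claw": 0.3},
    {"offset": [0.4, -0.556, 0.28], "rotation": [0, 0, 0], "claw": 0.3},
    {"offset": [0.4, -0.556, 0.28], "rotation": [0, 0, 0], "claw": 0.3},
    {"offset": [0.4, -0.556, 0.28], "rotation": [0, 0, 0], "claw": 0.3},
    {"offset": [0.4, -0.556, 0.28], "rotation": [0, 0, 0], "claw": 0.3},
    {"offset": [0.4, -0.556, 0.28], "rotation": [0, 0, 0], "claw": 0.3},
  ],
)

```text
clock: 33.08
tcp_pos: [0.4177, 0.2876, 0.1]
orientation: [2.63, 1.718, 0.001]
contact_force: [0.5, 0.0, -0.9]
grip_width: 0.0469
gripper_force: 46.6
```

Run:
```python
from plan import *; from top import *; from spot import *
snap('top','t1'); spot(load('t1'),28)
f=snap('wrist','w13'); topof(f,.4174,.2882,.13,.15)
print(get_obs()['contact_force'])
plan([(.4174,.2882,.0513,-23.5)])
```

```text
212 [190 216  30  30] enc ((0.533393383026123, 0.2400759756565094), 0.030271941795945168) ell ((0.5335766673088074, 0.2402583211660385), (0.05950463190674782, 0.06007527932524681), 85.13923645019531)
22430 [0.4193 0.2912 0.14  ] [0.4189 0.2913 0.029 ]
[ 0.42567547 -0.06286048 -1.34573489]
clock 33.18 tcp [0.4175 0.2879 0.1   ] yaw -23.66 tilt 0.05 w 0.0473 q [-1.25  0.45  0.66  2.1  -0.42  0.72 -0.73]
(0.4174, 0.2882, 0.0513, -23.5) off [0.0014, -0.0016, 0.3247] rot [0.0003, -0.0003, -0.0014]
```

View pics/w13.png

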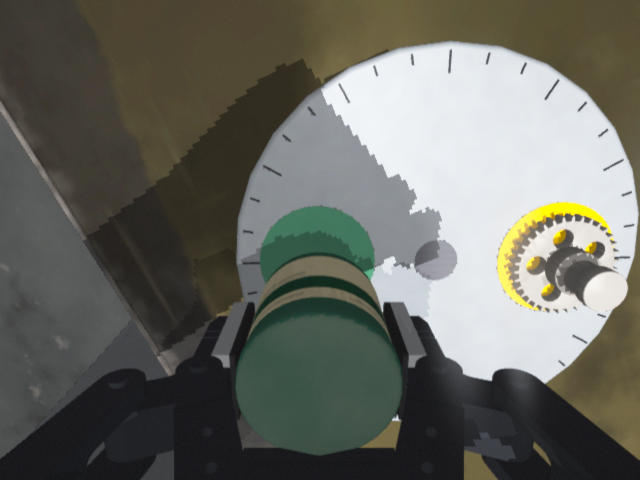

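drive_tool(
  rows=[
    {"offset": [0.001, 0, 0.03], "rotation": [0, 0, 0], "claw": 0.3},
    {"offset": [0.001, 0, 0.08], "rotation": [0, 0, 0], "claw": 0.3},
    {"offset": [0.001, 0, 0.14], "rotation": [0, 0, 0], "claw": 0.3},
    {"offset": [0.001, 0, 0.2], "rotation": [0, 0, 0], "claw": 0.3},
    {"offset": [0.001, 0, 0.25], "rotation": [0, 0, 0], "claw": 0.3},
    {"offset": [0.001, 0, 0.28], "rotation": [0, 0, 0], "claw": 0.3},
    {"offset": [0.001, 0, 0.28], "rotation": [0, 0, 0], "claw": 0.3},
    {"offset": [0.001, 0, 0.28], "rotation": [0, 0, 0], "claw": 0.3},
    {"offset": [0.001, 0, 0.28], "rotation": [0, 0, 0], "claw": 0.3},
    {"offset": [0.001, 0, 0.28], "rotation": [0, 0, 0], "claw": 0.3},
    {"offset": [0.001, 0, 0.28], "rotation": [0, 0, 0], "claw": 0.3},
    {"offset": [0.001, 0, 0.28], "rotation": [0, 0, 0], "claw": 0.3},
  ],
)

```text
clock: 34.18
tcp_pos: [0.4169, 0.289, 0.0579]
orientation: [-2.628, -1.721, -0.001]
contact_force: [0.2, 0.0, -0.8]
grip_width: 0.0468
gripper_force: 46.6
```

Run:
```python
from plan import *; from top import *
f=snap('wrist','w14'); topof(f,.4174,.2882,.094,.108,.026)
print(get_obs()['contact_force'])
plan([(.4174,.2882,.0513,-23.5)])
```

```text
20299 [0.4185 0.2913 0.0982] [0.4174 0.2882 0.0261]
[-0.68553762 -0.46668078 -1.44095768]
clock 34.23 tcp [0.4169 0.289  0.0578] yaw -23.55 tilt 0.03 w 0.0468 q [-1.2   0.52  0.59  2.12 -0.49  0.63 -0.67]
(0.4174, 0.2882, 0.0513, -23.5) off [-0.0033, 0.0054, 0.0436] rot [0.0, -0.0003, -0.0004]
```

drive_tool(
  rows=[
    {"offset": [-0.003, 0.004, 0.01], "rotation": [0, 0, 0], "claw": 0.3},
    {"offset": [-0.003, 0.004, 0.02], "rotation": [0, 0, 0], "claw": 0.3},
    {"offset": [-0.003, 0.004, 0.028], "rotation": [0, 0, 0], "claw": 0.3},
    {"offset": [-0.003, 0.004, 0.034], "rotation": [0, 0, 0], "claw": 0.3},
    {"offset": [-0.003, 0.004, 0.038], "rotation": [0, 0, 0], "claw": 0.3},
    {"offset": [-0.003, 0.004, 0.041], "rotation": [0, 0, 0], "claw": 0.3},
    {"offset": [-0.003, 0.004, 0.043], "rotation": [0, 0, 0], "claw": 0.3},
    {"offset": [-0.003, 0.004, 0.043], "rotation": [0, 0, 0], "claw": 0.3},
    {"offset": [-0.003, 0.004, 0.043], "rotation": [0, 0, 0], "claw": 0.3},
    {"offset": [-0.003, 0.004, 0.043], "rotation": [0, 0, 0], "claw": 0.3},
  ],
)

```text
clock: 35.07
tcp_pos: [0.4172, 0.2883, 0.0513]
orientation: [-2.628, -1.721, -0.0]
contact_force: [-0.9, -0.6, -0.1]
grip_width: 0.0472
gripper_force: 46.7
```

Run:
```python
from plan import *; from top import *; from spot import *
f=snap('wrist','w15'); 
P=cloud(f)
print(get_obs()['contact_force'])
plan([(.4174,.2882,.0513,-23.5)])
```

```text
[-0.40696049  1.4039958   0.42045216]
clock 35.12 tcp [0.4172 0.2883 0.0513] yaw -23.55 tilt 0.02 w 0.0468 q [-1.18  0.53  0.58  2.12 -0.5   0.62 -0.66]
(0.4174, 0.2882, 0.0513, -23.5) off [0.0001, 0.0014, -0.0003] rot [0.0, -0.0001, -0.0005]
```

Barely in contact. I'll lower a hair more, release radially with a modest opening, and rise straight up.

drive_tool(
  rows=[
    {"offset": [0, 0.001, 0.002], "rotation": [0, 0, 0], "claw": 0.3},
    {"offset": [0, 0.001, 0.003], "rotation": [0, 0, 0], "claw": 0.3},
    {"offset": [0, 0.001, 0.003], "rotation": [0, 0, 0], "claw": 0.3},
  ],
)

```text
clock: 35.37
tcp_pos: [0.4174, 0.2886, 0.0512]
orientation: [-2.627, -1.721, -0.001]
contact_force: [-0.6, 0.2, 6.6]
grip_width: 0.0467
gripper_force: 46.9
```

drive_tool(
  rows=[
    {"offset": [0, 0, 0], "rotation": [0, 0, 0], "claw": 0.56},
    {"offset": [0, 0, 0], "rotation": [0, 0, 0], "claw": 0.6},
    {"offset": [0, 0, 0], "rotation": [0, 0, 0], "claw": 0.65},
    {"offset": [0, 0, 0], "rotation": [0, 0, 0], "claw": 0.72},
    {"offset": [0, 0, 0], "rotation": [0, 0, 0], "claw": 0.72},
    {"offset": [0, 0, 0], "rotation": [0, 0, 0], "claw": 0.72},
    {"offset": [0, 0, -0.04], "rotation": [0, 0, 0], "claw": 0.72},
    {"offset": [0, 0, -0.12], "rotation": [0, 0, 0], "claw": 0.72},
    {"offset": [0, 0, -0.25], "rotation": [0, 0, 0], "claw": 0.72},
    {"offset": [0, 0, -0.42], "rotation": [0, 0, 0], "claw": 0.72},
    {"offset": [0, 0, -0.6], "rotation": [0, 0, 0], "claw": 0.72},
    {"offset": [0, 0, -0.8], "rotation": [0, 0, 0], "claw": 0.72},
    {"offset": [0, 0, -1], "rotation": [0, 0, 0], "claw": 0.72},
    {"offset": [0, 0, -1], "rotation": [0, 0, 0], "claw": 0.72},
    {"offset": [0, 0, -1], "rotation": [0, 0, 0], "claw": 0.72},
  ],
)

```text
clock: 36.62
tcp_pos: [0.4182, 0.2889, 0.203]
orientation: [-2.626, -1.72, -0.007]
contact_force: [-0.1, -0.1, 0.3]
grip_width: 0.0616
gripper_force: 0.0
```

Run:
```python
from plan import *; from top import *; from spot import *
f=snap('wrist','w16'); topof(f,.4174,.2882,.085,.1); topof(f,.5317,.24,.042,.053); spot(f,25)
# path: over to the rack side, turning back to yaw 84, then to the blue bottle
plan([(.47,.2,.24,20),(.53,.08,.24,65),(.54,-.05,.24,84.3),(.503,-.185,.24,84.3),(.5035,-.2073,.2,84.3)])
```

```text
4541 [0.4184 0.2892 0.0916] [0.4179 0.2881 0.0248]
2152 [0.5288 0.2438 0.0464] [0.5312 0.2394 0.0263]
1105 [442 176  79  77] enc ((0.5315713882446289, 0.24003049731254578), 0.03002912923693657) ell ((0.5314838290214539, 0.24014371633529663), (0.05933172628283501, 0.05973150208592415), 130.8258514404297)
clock 36.67 tcp [0.4173 0.2883 0.2016] yaw -23.54 tilt 0.11 w 0.0615 q [-1.37  0.29  0.78  2.02 -0.26  0.92 -0.87]
(0.47, 0.2, 0.24, 20) off [-0.399, 0.5574, -0.2571] rot [0.0003, -0.0009, -0.38]
(0.53, 0.08, 0.24, 65) off [-0.8886, 0.1023, 0.0] rot [0.0, 0.0, -0.3927]
(0.54, -0.05, 0.24, 84.3) off [-0.4267, -0.7573, 0.0] rot [0.0, 0.0, -0.1684]
(0.503, -0.185, 0.24, 84.3) off [0.1561, -0.92, 0.0] rot [0.0, 0.0, 0.0]
(0.5035, -0.2073, 0.2, 84.3) off [-0.0181, -0.1476, 0.2667] rot [0.0, 0.0, 0.0]
```

View pics/w16.png

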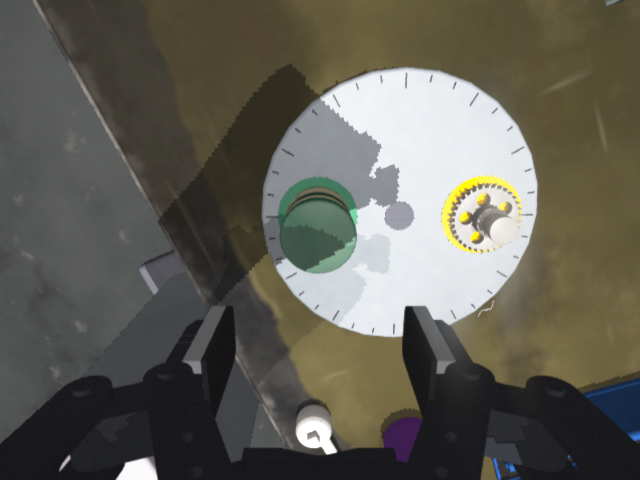

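The tin at (318,235) is on green, the gear is still centred on yellow, and the plate hasn't turned. Next is the blue bottle.

drive_tool(
  rows=[
    {"offset": [0, 0, -0.15], "rotation": [0, 0, -0.03], "claw": 0.8},
    {"offset": [-0.1, 0.14, -0.257], "rotation": [0, 0, -0.09], "claw": 0.8},
    {"offset": [-0.2, 0.28, -0.257], "rotation": [0, 0, -0.15], "claw": 0.8},
    {"offset": [-0.3, 0.42, -0.257], "rotation": [0, 0, -0.21], "claw": 0.8},
    {"offset": [-0.4, 0.557, -0.257], "rotation": [0, 0, -0.27], "claw": 0.8},
    {"offset": [-0.4, 0.557, -0.257], "rotation": [0, 0, -0.33], "claw": 0.8},
    {"offset": [-0.4, 0.557, -0.257], "rotation": [0, 0, -0.38], "claw": 0.8},
  ],
)

```text
clock: 37.25
tcp_pos: [0.4699, 0.1972, 0.2382]
orientation: [-1.799, -2.575, 0.004]
contact_force: [-1.0, 0.8, -0.4]
grip_width: 0.0681
gripper_force: 0.0
```

drive_tool(
  rows=[
    {"offset": [-0.18, 0.02, 0], "rotation": [0, 0, -0.06], "claw": 0.8},
    {"offset": [-0.36, 0.04, 0], "rotation": [0, 0, -0.12], "claw": 0.8},
    {"offset": [-0.54, 0.06, 0], "rotation": [0, 0, -0.18], "claw": 0.8},
    {"offset": [-0.72, 0.08, 0], "rotation": [0, 0, -0.24], "claw": 0.8},
    {"offset": [-0.889, 0.102, 0], "rotation": [0, 0, -0.3], "claw": 0.8},
    {"offset": [-0.889, 0.102, 0], "rotation": [0, 0, -0.36], "claw": 0.8},
    {"offset": [-0.889, 0.102, 0], "rotation": [0, 0, -0.393], "claw": 0.8},
  ],
)

```text
clock: 37.83
tcp_pos: [0.5295, 0.077, 0.238]
orientation: [-0.676, -3.066, 0.003]
contact_force: [-0.0, 0.7, -0.3]
grip_width: 0.0679
gripper_force: 0.0
```

drive_tool(
  rows=[
    {"offset": [-0.11, -0.19, 0], "rotation": [0, 0, -0.06], "claw": 0.8},
    {"offset": [-0.22, -0.38, 0], "rotation": [0, 0, -0.12], "claw": 0.8},
    {"offset": [-0.33, -0.57, 0], "rotation": [0, 0, -0.168], "claw": 0.8},
    {"offset": [-0.427, -0.757, 0], "rotation": [0, 0, -0.168], "claw": 0.8},
  ],
)

```text
clock: 38.17
tcp_pos: [0.5391, -0.052, 0.238]
orientation: [-0.148, -3.136, 0.001]
contact_force: [1.1, 0.1, -0.5]
grip_width: 0.0683
gripper_force: 0.0
```

drive_tool(
  rows=[
    {"offset": [0.04, -0.23, 0], "rotation": [0, 0, 0], "claw": 0.8},
    {"offset": [0.08, -0.46, 0], "rotation": [0, 0, 0], "claw": 0.8},
    {"offset": [0.12, -0.7, 0], "rotation": [0, 0, 0], "claw": 0.8},
    {"offset": [0.156, -0.92, 0], "rotation": [0, 0, 0], "claw": 0.8},
  ],
)

```text
clock: 38.5
tcp_pos: [0.501, -0.1872, 0.238]
orientation: [-0.158, -3.135, -0.0]
contact_force: [0.2, -0.5, 0.2]
grip_width: 0.0684
gripper_force: 0.0
```

drive_tool(
  rows=[
    {"offset": [-0.018, -0.1, 0.1], "rotation": [0, 0, 0], "claw": 0.7},
    {"offset": [-0.018, -0.148, 0.2], "rotation": [0, 0, 0], "claw": 0.7},
    {"offset": [-0.018, -0.148, 0.32], "rotation": [0, 0, 0], "claw": 0.7},
    {"offset": [-0.018, -0.148, 0.45], "rotation": [0, 0, 0], "claw": 0.7},
    {"offset": [-0.018, -0.148, 0.55], "rotation": [0, 0, 0], "claw": 0.7},
    {"offset": [-0.018, -0.148, 0.6], "rotation": [0, 0, 0], "claw": 0.7},
    {"offset": [-0.018, -0.148, 0.6], "rotation": [0, 0, 0], "claw": 0.7},
    {"offset": [-0.018, -0.148, 0.6], "rotation": [0, 0, 0], "claw": 0.7},
    {"offset": [-0.018, -0.148, 0.6], "rotation": [0, 0, 0], "claw": 0.7},
    {"offset": [-0.018, -0.148, 0.6], "rotation": [0, 0, 0], "claw": 0.7},
  ],
)

```text
clock: 39.33
tcp_pos: [0.504, -0.2079, 0.1501]
orientation: [0.157, 3.136, -0.0]
contact_force: [0.7, -0.1, 0.8]
grip_width: 0.0596
gripper_force: 0.0
```

Run:
```python
from plan import *; from top import *
f=snap('wrist','w17'); topof(f,.5035,-.2073,.128,.142)
plan([(.5035,-.2073,.1098,84.05)])
```

```text
5216 [ 0.5016 -0.2072  0.1339] [ 0.5034 -0.2076  0.0179]
clock 39.38 tcp [ 0.504  -0.2078  0.1501] yaw 84.28 tilt 0.09 w 0.0597 q [-0.2   0.41  0.6   1.98 -0.31  0.84  2.04]
(0.5035, -0.2073, 0.1098, 84.0) off [0.004, 0.0033, 0.2687] rot [-0.0, 0.0008, 0.002]
```

drive_tool(
  force=40,
  rows=[
    {"offset": [0.004, 0.003, 0.06], "rotation": [0, 0, 0.002], "claw": 0.7},
    {"offset": [0.004, 0.003, 0.13], "rotation": [0, 0, 0.002], "claw": 0.7},
    {"offset": [0.004, 0.003, 0.2], "rotation": [0, 0, 0.002], "claw": 0.7},
    {"offset": [0.004, 0.003, 0.25], "rotation": [0, 0, 0.002], "claw": 0.7},
    {"offset": [0.004, 0.003, 0.268], "rotation": [0, 0, 0.002], "claw": 0.7},
    {"offset": [0.004, 0.003, 0.268], "rotation": [0, 0, 0.002], "claw": 0.7},
    {"offset": [0.004, 0.003, 0.268], "rotation": [0, 0, 0.002], "claw": 0.7},
    {"offset": [0.004, 0.003, 0.268], "rotation": [0, 0, 0.002], "claw": 0.7},
    {"offset": [0.004, 0.003, 0.268], "rotation": [0, 0, 0.002], "claw": 0.7},
  ],
)

```text
clock: 40.13
tcp_pos: [0.5032, -0.2074, 0.1094]
orientation: [0.163, 3.137, -0.0]
contact_force: [0.6, -0.3, -0.1]
grip_width: 0.0598
gripper_force: 0.0
```

drive_tool(
  force=40,
  rows=[
    {"offset": [0, 0, 0], "rotation": [0, 0, 0], "claw": 0.55},
    {"offset": [0, 0, 0], "rotation": [0, 0, 0], "claw": 0.48},
    {"offset": [0, 0, 0], "rotation": [0, 0, 0], "claw": 0.43},
    {"offset": [0, 0, 0], "rotation": [0, 0, 0], "claw": 0.38},
    {"offset": [0, 0, 0], "rotation": [0, 0, 0], "claw": 0.3},
    {"offset": [0, 0, 0], "rotation": [0, 0, 0], "claw": 0.2},
    {"offset": [0, 0, 0], "rotation": [0, 0, 0], "claw": 0.2},
    {"offset": [0, 0, 0], "rotation": [0, 0, 0], "claw": 0.2},
  ],
)

```text
clock: 40.8
tcp_pos: [0.5033, -0.207, 0.1096]
orientation: [0.163, 3.137, 0.001]
contact_force: [-0.6, 1.1, 4.9]
grip_width: 0.0361
gripper_force: 39.7
```

Run:
```python
from plan import *
print(get_obs()['contact_force'],get_obs()['gripper_force'])
plan([(.5035,-.2073,.215,84.05),(.54,-.12,.215,84.05),(.5778,-.0246,.215,84.05),(.5778,-.0246,.13,84.05)])
```

```text
[-0.55238596  1.06205298  4.87419512] 39.67529475688934
clock 40.8 tcp [ 0.5033 -0.207   0.1096] yaw 84.06 tilt 0.06 w 0.0361 q [-0.16  0.47  0.57  2.01 -0.36  0.76  2.08]
(0.5035, -0.2073, 0.215, 84.0) off [-0.0019, -0.0017, -0.7027] rot [0.0003, 0.0004, 0.0001]
(0.54, -0.12, 0.215, 84.0) off [-0.1817, 0.6041, 0.0] rot [0.0, 0.0, 0.0]
(0.5778, -0.0246, 0.215, 84.0) off [-0.1847, 0.6587, 0.0] rot [0.0, 0.0, 0.0]
(0.5778, -0.0246, 0.13, 84.0) off [0.0, 0.0, 0.5667] rot [0.0, 0.0, 0.0]
```

drive_tool(
  rows=[
    {"offset": [0, 0, -0.04], "rotation": [0, 0, 0], "claw": 0.2},
    {"offset": [0, 0, -0.1], "rotation": [0, 0, 0], "claw": 0.2},
    {"offset": [0, 0, -0.2], "rotation": [0, 0, 0], "claw": 0.2},
    {"offset": [0, 0, -0.32], "rotation": [0, 0, 0], "claw": 0.2},
    {"offset": [0, 0, -0.45], "rotation": [0, 0, 0], "claw": 0.2},
    {"offset": [0, 0, -0.57], "rotation": [0, 0, 0], "claw": 0.2},
    {"offset": [0, 0, -0.66], "rotation": [0, 0, 0], "claw": 0.2},
    {"offset": [0, 0, -0.703], "rotation": [0, 0, 0], "claw": 0.2},
    {"offset": [0, 0, -0.703], "rotation": [0, 0, 0], "claw": 0.2},
  ],
)

```text
clock: 41.55
tcp_pos: [0.5036, -0.2076, 0.2162]
orientation: [0.163, 3.134, -0.0]
contact_force: [-0.6, -0.0, -1.0]
grip_width: 0.0358
gripper_force: 40.2
```

drive_tool(
  rows=[
    {"offset": [-0.01, 0.04, 0], "rotation": [0, 0, 0], "claw": 0.2},
    {"offset": [-0.04, 0.12, 0], "rotation": [0, 0, 0], "claw": 0.2},
    {"offset": [-0.07, 0.23, 0], "rotation": [0, 0, 0], "claw": 0.2},
    {"offset": [-0.11, 0.36, 0], "rotation": [0, 0, 0], "claw": 0.2},
    {"offset": [-0.15, 0.48, 0], "rotation": [0, 0, 0], "claw": 0.2},
    {"offset": [-0.182, 0.604, 0], "rotation": [0, 0, 0], "claw": 0.2},
  ],
)

```text
clock: 42.05
tcp_pos: [0.5396, -0.1175, 0.2133]
orientation: [-0.161, -3.136, -0.0]
contact_force: [0.3, -0.4, -1.5]
grip_width: 0.0359
gripper_force: 40.2
```

drive_tool(
  rows=[
    {"offset": [-0.04, 0.13, 0], "rotation": [0, 0, 0], "claw": 0.2},
    {"offset": [-0.08, 0.26, 0], "rotation": [0, 0, 0], "claw": 0.2},
    {"offset": [-0.11, 0.39, 0], "rotation": [0, 0, 0], "claw": 0.2},
    {"offset": [-0.14, 0.51, 0], "rotation": [0, 0, 0], "claw": 0.2},
    {"offset": [-0.17, 0.61, 0], "rotation": [0, 0, 0], "claw": 0.2},
    {"offset": [-0.185, 0.659, 0], "rotation": [0, 0, 0], "claw": 0.2},
    {"offset": [-0.185, 0.659, 0], "rotation": [0, 0, 0], "claw": 0.2},
    {"offset": [-0.185, 0.659, 0], "rotation": [0, 0, 0], "claw": 0.2},
    {"offset": [-0.185, 0.659, 0], "rotation": [0, 0, 0], "claw": 0.2},
  ],
)

```text
clock: 42.8
tcp_pos: [0.5768, -0.0259, 0.2144]
orientation: [-0.166, -3.137, 0.001]
contact_force: [-0.5, -0.9, -1.3]
grip_width: 0.0355
gripper_force: 40.2
```

drive_tool(
  rows=[
    {"offset": [0, 0, 0.05], "rotation": [0, 0, 0], "claw": 0.2},
    {"offset": [0, 0, 0.13], "rotation": [0, 0, 0], "claw": 0.2},
    {"offset": [0, 0, 0.23], "rotation": [0, 0, 0], "claw": 0.2},
    {"offset": [0, 0, 0.34], "rotation": [0, 0, 0], "claw": 0.2},
    {"offset": [0, 0, 0.44], "rotation": [0, 0, 0], "claw": 0.2},
    {"offset": [0, 0, 0.52], "rotation": [0, 0, 0], "claw": 0.2},
    {"offset": [0, 0, 0.567], "rotation": [0, 0, 0], "claw": 0.2},
    {"offset": [0, 0, 0.567], "rotation": [0, 0, 0], "claw": 0.2},
    {"offset": [0, 0, 0.567], "rotation": [0, 0, 0], "claw": 0.2},
    {"offset": [0, 0, 0.567], "rotation": [0, 0, 0], "claw": 0.2},
    {"offset": [0, 0, 0.567], "rotation": [0, 0, 0], "claw": 0.2},
  ],
)

```text
clock: 43.72
tcp_pos: [0.5779, -0.0246, 0.1303]
orientation: [0.163, 3.136, 0.0]
contact_force: [0.2, 0.1, -0.4]
grip_width: 0.0358
gripper_force: 40.2
```

Run:
```python
from plan import *
print(get_obs()['contact_force'])
plan([(.5779,-.0246,.1117,84.05)])
```

```text
[ 0.17126246  0.08618689 -0.43523711]
clock 43.72 tcp [ 0.5779 -0.0246  0.1303] yaw 84.04 tilt 0.09 w 0.0358 q [-0.47  0.48  0.53  1.91 -0.32  0.83  1.7 ]
(0.5779, -0.0246, 0.1117, 84.0) off [0.0003, -0.0003, 0.1239] rot [0.0002, 0.0008, -0.0001]
```

drive_tool(
  rows=[
    {"offset": [0, 0, 0.03], "rotation": [0, 0, 0], "claw": 0.2},
    {"offset": [0, 0, 0.06], "rotation": [0, 0, 0], "claw": 0.2},
    {"offset": [0, 0, 0.085], "rotation": [0, 0, 0], "claw": 0.2},
    {"offset": [0, 0, 0.105], "rotation": [0, 0, 0], "claw": 0.2},
    {"offset": [0, 0, 0.117], "rotation": [0, 0, 0], "claw": 0.2},
    {"offset": [0, 0, 0.123], "rotation": [0, 0, 0], "claw": 0.2},
    {"offset": [0, 0, 0.127], "rotation": [0, 0, 0], "claw": 0.2},
    {"offset": [0, 0, 0.127], "rotation": [0, 0, 0], "claw": 0.2},
    {"offset": [0, 0, 0.127], "rotation": [0, 0, 0], "claw": 0.2},
    {"offset": [0, 0, 0.127], "rotation": [0, 0, 0], "claw": 0.2},
    {"offset": [0, 0, 0.127], "rotation": [0, 0, 0], "claw": 0.2},
  ],
)

```text
clock: 44.63
tcp_pos: [0.578, -0.0246, 0.1117]
orientation: [0.163, 3.136, 0.001]
contact_force: [-2.4, -0.3, 10.6]
grip_width: 0.0355
gripper_force: 41.5
```

Run:
```python
from plan import *
print(get_obs()['contact_force'])
plan([(.5779,-.0246,.1117,84.05)])
```

```text
[-2.35411004 -0.25033219 10.60275993]
clock 44.63 tcp [ 0.578  -0.0246  0.1117] yaw 84.04 tilt 0.09 w 0.0355 q [-0.46  0.51  0.52  1.92 -0.34  0.8   1.72]
(0.5779, -0.0246, 0.1117, 84.0) off [0.001, 0.0002, -0.0003] rot [0.0004, 0.0007, -0.0001]
```

drive_tool(
  rows=[
    {"offset": [0, 0, 0], "rotation": [0, 0, 0], "claw": 0.43},
    {"offset": [0, 0, 0], "rotation": [0, 0, 0], "claw": 0.48},
    {"offset": [0, 0, 0], "rotation": [0, 0, 0], "claw": 0.56},
    {"offset": [0, 0, 0], "rotation": [0, 0, 0], "claw": 0.7},
    {"offset": [0, 0, 0], "rotation": [0, 0, 0], "claw": 0.7},
    {"offset": [0, 0, 0], "rotation": [0, 0, 0], "claw": 0.7},
    {"offset": [0, 0, -0.06], "rotation": [0, 0, 0], "claw": 0.7},
    {"offset": [0, 0, -0.18], "rotation": [0, 0, 0], "claw": 0.7},
    {"offset": [0, 0, -0.36], "rotation": [0, 0, 0], "claw": 0.7},
    {"offset": [0, 0, -0.6], "rotation": [0, 0, 0], "claw": 0.7},
    {"offset": [0, 0, -0.8], "rotation": [0, 0, 0], "claw": 0.7},
    {"offset": [0, 0, -0.8], "rotation": [0, 0, 0], "claw": 0.7},
  ],
)

```text
clock: 45.63
tcp_pos: [0.5808, -0.0253, 0.2371]
orientation: [0.164, 3.127, 0.003]
contact_force: [1.3, -0.3, 0.1]
grip_width: 0.0595
gripper_force: 0.0
```

drive_tool(
  rows=[
    {"offset": [0.05, -0.2, 0], "rotation": [0, 0, 0], "claw": 0.7},
    {"offset": [0.1, -0.45, 0], "rotation": [0, 0, 0], "claw": 0.7},
    {"offset": [0.15, -0.7, 0], "rotation": [0, 0, 0], "claw": 0.7},
    {"offset": [0.212, -0.99, 0], "rotation": [0, 0, 0], "claw": 0.7},
  ],
)

```text
clock: 45.97
tcp_pos: [0.5309, -0.1667, 0.2309]
orientation: [0.16, 3.137, 0.001]
contact_force: [2.0, 0.6, -0.8]
grip_width: 0.0599
gripper_force: 0.0
```

drive_tool(
  rows=[
    {"offset": [0.05, -0.25, 0], "rotation": [0, 0, 0], "claw": 0.7},
    {"offset": [0.1, -0.5, 0], "rotation": [0, 0, 0], "claw": 0.7},
    {"offset": [0.15, -0.75, 0], "rotation": [0, 0, 0], "claw": 0.7},
    {"offset": [0.2, -0.93, 0], "rotation": [0, 0, 0], "claw": 0.7},
    {"offset": [0.212, -0.99, 0], "rotation": [0, 0, 0], "claw": 0.7},
    {"offset": [0.212, -0.99, 0], "rotation": [0, 0, 0], "claw": 0.7},
  ],
)

```text
clock: 46.47
tcp_pos: [0.4824, -0.3138, 0.231]
orientation: [0.172, 3.137, -0.002]
contact_force: [0.0, -0.8, 1.1]
grip_width: 0.0595
gripper_force: 0.0
```

drive_tool(
  rows=[
    {"offset": [0, 0, 0.15], "rotation": [0, 0, 0], "claw": 0.7},
    {"offset": [0, 0, 0.3], "rotation": [0, 0, 0], "claw": 0.7},
    {"offset": [0, 0, 0.45], "rotation": [0, 0, 0], "claw": 0.7},
    {"offset": [0, 0, 0.55], "rotation": [0, 0, 0], "claw": 0.7},
    {"offset": [0, 0, 0.6], "rotation": [0, 0, 0], "claw": 0.7},
    {"offset": [0, 0, 0.6], "rotation": [0, 0, 0], "claw": 0.7},
    {"offset": [0, 0, 0.6], "rotation": [0, 0, 0], "claw": 0.7},
    {"offset": [0, 0, 0.6], "rotation": [0, 0, 0], "claw": 0.7},
    {"offset": [0, 0, 0.6], "rotation": [0, 0, 0], "claw": 0.7},
  ],
)

```text
clock: 47.22
tcp_pos: [0.485, -0.3107, 0.1416]
orientation: [0.162, 3.135, -0.001]
contact_force: [0.2, -0.6, 0.4]
grip_width: 0.0599
gripper_force: 0.0
```

Run:
```python
from plan import *; from top import *
f=snap('wrist','w18'); topof(f,.4835,-.314,.115,.13)
plan([(.4834,-.314,.0978,84.05)])
```

```text
5940 [ 0.4814 -0.3138  0.1226] [ 0.4835 -0.314   0.0192]
clock 47.27 tcp [ 0.4848 -0.3108  0.1415] yaw 84.06 tilt 0.11 w 0.06 q [-0.01  0.48  0.62  1.91 -0.36  0.86  2.26]
(0.4834, -0.314, 0.0978, 84.0) off [0.0077, -0.0222, 0.2911] rot [-0.0002, 0.0009, 0.0001]
```

drive_tool(
  force=40,
  rows=[
    {"offset": [0.008, -0.022, 0.06], "rotation": [0, 0, 0], "claw": 0.7},
    {"offset": [0.008, -0.022, 0.13], "rotation": [0, 0, 0], "claw": 0.7},
    {"offset": [0.008, -0.022, 0.2], "rotation": [0, 0, 0], "claw": 0.7},
    {"offset": [0.008, -0.022, 0.26], "rotation": [0, 0, 0], "claw": 0.7},
    {"offset": [0.008, -0.022, 0.29], "rotation": [0, 0, 0], "claw": 0.7},
    {"offset": [0.008, -0.022, 0.29], "rotation": [0, 0, 0], "claw": 0.7},
    {"offset": [0.008, -0.022, 0.29], "rotation": [0, 0, 0], "claw": 0.7},
    {"offset": [0.008, -0.022, 0.29], "rotation": [0, 0, 0], "claw": 0.7},
    {"offset": [0.008, -0.022, 0.29], "rotation": [0, 0, 0], "claw": 0.7},
  ],
)

```text
clock: 48.02
tcp_pos: [0.4829, -0.314, 0.0973]
orientation: [0.163, 3.137, -0.001]
contact_force: [-0.3, 0.1, -0.5]
grip_width: 0.06
gripper_force: 0.0
```

drive_tool(
  force=40,
  rows=[
    {"offset": [0, 0, 0], "rotation": [0, 0, 0], "claw": 0.58},
    {"offset": [0, 0, 0], "rotation": [0, 0, 0], "claw": 0.52},
    {"offset": [0, 0, 0], "rotation": [0, 0, 0], "claw": 0.46},
    {"offset": [0, 0, 0], "rotation": [0, 0, 0], "claw": 0.4},
    {"offset": [0, 0, 0], "rotation": [0, 0, 0], "claw": 0.3},
    {"offset": [0, 0, 0], "rotation": [0, 0, 0], "claw": 0.2},
    {"offset": [0, 0, 0], "rotation": [0, 0, 0], "claw": 0.2},
    {"offset": [0, 0, 0], "rotation": [0, 0, 0], "claw": 0.2},
  ],
)

```text
clock: 48.68
tcp_pos: [0.4829, -0.3141, 0.0974]
orientation: [0.163, 3.136, -0.001]
contact_force: [-0.7, -0.2, 6.0]
grip_width: 0.0384
gripper_force: 40.0
```

Run:
```python
from plan import *
print(get_obs()['contact_force'],get_obs()['gripper_force'])
plan([(.4834,-.314,.19,84.05),(.5026,-.165,.19,84.05),(.5216,-.0167,.19,84.05),(.5216,-.0167,.118,84.05)])
```

```text
[-0.72758896 -0.17299292  5.95651186] 40.04924297332764
clock 48.68 tcp [ 0.4829 -0.3141  0.0974] yaw 84.04 tilt 0.06 w 0.0384 q [ 0.03  0.54  0.58  1.94 -0.41  0.78  2.31]
(0.4834, -0.314, 0.19, 84.0) off [-0.004, 0.0009, -0.6175] rot [-0.0002, 0.0004, -0.0001]
(0.5026, -0.165, 0.19, 84.0) off [-0.0243, 1.0013, 0.0] rot [0.0, 0.0, 0.0]
(0.5216, -0.0167, 0.19, 84.0) off [-0.0235, 0.9965, 0.0] rot [0.0, 0.0, 0.0]
(0.5216, -0.0167, 0.118, 84.0) off [0.0, 0.0, 0.48] rot [0.0, 0.0, 0.0]
```

drive_tool(
  rows=[
    {"offset": [0, 0, -0.04], "rotation": [0, 0, 0], "claw": 0.2},
    {"offset": [0, 0, -0.1], "rotation": [0, 0, 0], "claw": 0.2},
    {"offset": [0, 0, -0.2], "rotation": [0, 0, 0], "claw": 0.2},
    {"offset": [0, 0, -0.32], "rotation": [0, 0, 0], "claw": 0.2},
    {"offset": [0, 0, -0.45], "rotation": [0, 0, 0], "claw": 0.2},
    {"offset": [0, 0, -0.55], "rotation": [0, 0, 0], "claw": 0.2},
    {"offset": [0, 0, -0.6], "rotation": [0, 0, 0], "claw": 0.2},
    {"offset": [0, 0, -0.62], "rotation": [0, 0, 0], "claw": 0.2},
    {"offset": [0, 0, -0.62], "rotation": [0, 0, 0], "claw": 0.2},
  ],
)

```text
clock: 49.43
tcp_pos: [0.4827, -0.3136, 0.1903]
orientation: [0.163, 3.137, 0.0]
contact_force: [-0.2, -0.4, -0.9]
grip_width: 0.0384
gripper_force: 40.3
```

drive_tool(
  rows=[
    {"offset": [0, 0.04, 0], "rotation": [0, 0, 0], "claw": 0.2},
    {"offset": [0, 0.12, 0], "rotation": [0, 0, 0], "claw": 0.2},
    {"offset": [-0.01, 0.24, 0], "rotation": [0, 0, 0], "claw": 0.2},
    {"offset": [-0.01, 0.38, 0], "rotation": [0, 0, 0], "claw": 0.2},
    {"offset": [-0.02, 0.53, 0], "rotation": [0, 0, 0], "claw": 0.2},
    {"offset": [-0.02, 0.68, 0], "rotation": [0, 0, 0], "claw": 0.2},
    {"offset": [-0.024, 0.84, 0], "rotation": [0, 0, 0], "claw": 0.2},
    {"offset": [-0.024, 1, 0], "rotation": [0, 0, 0], "claw": 0.2},
  ],
)

```text
clock: 50.1
tcp_pos: [0.5011, -0.1624, 0.189]
orientation: [-0.162, -3.136, -0.001]
contact_force: [-0.3, 0.3, -0.9]
grip_width: 0.0385
gripper_force: 40.4
```

drive_tool(
  rows=[
    {"offset": [0, 0.14, 0], "rotation": [0, 0, 0], "claw": 0.2},
    {"offset": [0, 0.28, 0], "rotation": [0, 0, 0], "claw": 0.2},
    {"offset": [0, 0.42, 0], "rotation": [0, 0, 0], "claw": 0.2},
    {"offset": [0, 0.56, 0], "rotation": [0, 0, 0], "claw": 0.2},
    {"offset": [0, 0.69, 0], "rotation": [0, 0, 0], "claw": 0.2},
    {"offset": [0, 0.81, 0], "rotation": [0, 0, 0], "claw": 0.2},
    {"offset": [0, 0.9, 0], "rotation": [0, 0, 0], "claw": 0.2},
    {"offset": [0, 0.96, 0], "rotation": [0, 0, 0], "claw": 0.2},
    {"offset": [0, 0.997, 0], "rotation": [0, 0, 0], "claw": 0.2},
    {"offset": [0, 0.997, 0], "rotation": [0, 0, 0], "claw": 0.2},
    {"offset": [0, 0.997, 0], "rotation": [0, 0, 0], "claw": 0.2},
    {"offset": [0, 0.997, 0], "rotation": [0, 0, 0], "claw": 0.2},
    {"offset": [0, 0.997, 0], "rotation": [0, 0, 0], "claw": 0.2},
    {"offset": [0, 0.997, 0], "rotation": [0, 0, 0], "claw": 0.2},
  ],
)

```text
clock: 51.27
tcp_pos: [0.5171, -0.017, 0.1899]
orientation: [0.165, 3.137, -0.0]
contact_force: [-0.2, -0.0, -1.8]
grip_width: 0.0384
gripper_force: 40.4
```

Run:
```python
from plan import *; from top import *
f=snap('wrist','w19'); topof(f,.578,-.0247,.13,.142,.027)
plan([(.5212,-.0167,.11,84.05),(.5212,-.0167,.0994,84.05)])
```

```text
0 [nan nan nan] [0. 0. 0.]
clock 51.32 tcp [ 0.5171 -0.0169  0.1899] yaw 83.98 tilt 0.01 w 0.0387 q [-0.59  0.3   0.61  2.   -0.22  0.9   1.6 ]
(0.5212, -0.0167, 0.11, 84.0) off [-0.0268, 0.004, 0.533] rot [-0.0, 0.0, -0.0006]
(0.5212, -0.0167, 0.0994, 84.0) off [0.0, 0.0, 0.0707] rot [0.0, 0.0, 0.0]top.py:5: RuntimeWarning: Mean of empty slice.
  print(len(q),q.mean(0).round(4),np.round(np.hstack(cv2.minEnclosingCircle(q[:,:2].astype(np.float32))),4))
  ret = um.true_divide(
```

Run:
```python
from top import *
f=snap('scene','s2'); P=cloud(f); H=cv2.cvtColor(f['frame'],cv2.COLOR_RGB2HSV)
m=(P[...,2]>.11)&(P[...,2]<.15)&(abs(H[...,0].astype(int)-100)<12)&(H[...,1]>80)&(np.hypot(P[...,0]-.578,P[...,1]+.025)<.04)
q=P[m]; print(len(q),q.mean(0).round(4),q.max(0).round(4))
```

```text
326 [ 0.5716 -0.0322  0.13  ] [ 0.5938 -0.0119  0.1405]
```

View pics/s2.png

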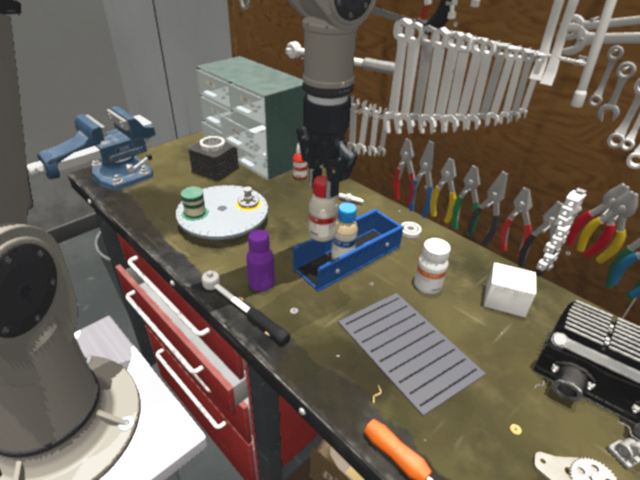

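The blue bottle stands upright in the rack with its cap at (347,213), and the red bottle hangs above its slot. I'll lower it.

drive_tool(
  rows=[
    {"offset": [-0.01, 0.002, 0.05], "rotation": [0, 0, 0], "claw": 0.2},
    {"offset": [-0.02, 0.003, 0.13], "rotation": [0, 0, 0], "claw": 0.2},
    {"offset": [-0.026, 0.004, 0.22], "rotation": [0, 0, 0], "claw": 0.2},
    {"offset": [-0.026, 0.004, 0.32], "rotation": [0, 0, 0], "claw": 0.2},
    {"offset": [-0.026, 0.004, 0.41], "rotation": [0, 0, 0], "claw": 0.2},
    {"offset": [-0.026, 0.004, 0.48], "rotation": [0, 0, 0], "claw": 0.2},
    {"offset": [-0.026, 0.004, 0.52], "rotation": [0, 0, 0], "claw": 0.2},
    {"offset": [-0.026, 0.004, 0.533], "rotation": [0, 0, 0], "claw": 0.2},
    {"offset": [-0.026, 0.004, 0.533], "rotation": [0, 0, 0], "claw": 0.2},
    {"offset": [-0.026, 0.004, 0.533], "rotation": [0, 0, 0], "claw": 0.2},
    {"offset": [-0.026, 0.004, 0.533], "rotation": [0, 0, 0], "claw": 0.2},
    {"offset": [-0.026, 0.004, 0.533], "rotation": [0, 0, 0], "claw": 0.2},
  ],
)

```text
clock: 52.37
tcp_pos: [0.5216, -0.0159, 0.1106]
orientation: [0.163, 3.136, 0.001]
contact_force: [-0.4, 0.1, -0.6]
grip_width: 0.0382
gripper_force: 40.4
```

Run:
```python
from plan import *
print(get_obs()['contact_force'])
plan([(.5212,-.0167,.0994,84.05)])
```

```text
[-0.41964649  0.06847134 -0.554234  ]
clock 52.37 tcp [ 0.5216 -0.0159  0.1106] yaw 84.05 tilt 0.08 w 0.0382 q [-0.52  0.43  0.54  2.06 -0.33  0.74  1.69]
(0.5212, -0.0167, 0.0994, 84.0) off [0.0025, -0.0053, 0.0744] rot [0.0002, 0.0006, 0.0]
```

drive_tool(
  rows=[
    {"offset": [0.002, -0.005, 0.02], "rotation": [0, 0, 0], "claw": 0.2},
    {"offset": [0.002, -0.005, 0.038], "rotation": [0, 0, 0], "claw": 0.2},
    {"offset": [0.002, -0.005, 0.054], "rotation": [0, 0, 0], "claw": 0.2},
    {"offset": [0.002, -0.005, 0.066], "rotation": [0, 0, 0], "claw": 0.2},
    {"offset": [0.002, -0.005, 0.073], "rotation": [0, 0, 0], "claw": 0.2},
    {"offset": [0.002, -0.005, 0.077], "rotation": [0, 0, 0], "claw": 0.2},
    {"offset": [0.002, -0.005, 0.077], "rotation": [0, 0, 0], "claw": 0.2},
    {"offset": [0.002, -0.005, 0.077], "rotation": [0, 0, 0], "claw": 0.2},
    {"offset": [0.002, -0.005, 0.077], "rotation": [0, 0, 0], "claw": 0.2},
    {"offset": [0.002, -0.005, 0.077], "rotation": [0, 0, 0], "claw": 0.2},
  ],
)

```text
clock: 53.2
tcp_pos: [0.5215, -0.0169, 0.0994]
orientation: [0.164, 3.136, 0.001]
contact_force: [-2.7, -0.5, 9.7]
grip_width: 0.0387
gripper_force: 41.6
```

Run:
```python
from plan import *
print(get_obs()['contact_force'])
plan([(.5212,-.0167,.0994,84.05)])
```

```text
[-2.65890964 -0.51810452  9.70847549]
clock 53.2 tcp [ 0.5215 -0.0169  0.0994] yaw 84.03 tilt 0.08 w 0.0387 q [-0.51  0.45  0.53  2.06 -0.34  0.72  1.71]
(0.5212, -0.0167, 0.0994, 84.0) off [0.0019, 0.0011, -0.0003] rot [0.0003, 0.0006, -0.0002]
```

drive_tool(
  rows=[
    {"offset": [0, 0, 0], "rotation": [0, 0, 0], "claw": 0.46},
    {"offset": [0, 0, 0], "rotation": [0, 0, 0], "claw": 0.52},
    {"offset": [0, 0, 0], "rotation": [0, 0, 0], "claw": 0.6},
    {"offset": [0, 0, 0], "rotation": [0, 0, 0], "claw": 0.75},
    {"offset": [0, 0, 0], "rotation": [0, 0, 0], "claw": 0.75},
    {"offset": [0, 0, 0], "rotation": [0, 0, 0], "claw": 0.75},
    {"offset": [0, 0, -0.06], "rotation": [0, 0, 0], "claw": 0.75},
    {"offset": [0, 0, -0.18], "rotation": [0, 0, 0], "claw": 0.75},
    {"offset": [0, 0, -0.36], "rotation": [0, 0, 0], "claw": 0.75},
    {"offset": [0, 0, -0.6], "rotation": [0, 0, 0], "claw": 0.75},
    {"offset": [0, 0, -0.85], "rotation": [0, 0, 0], "claw": 0.75},
    {"offset": [0, 0, -1], "rotation": [0, 0, 0], "claw": 0.75},
    {"offset": [0, 0, -1], "rotation": [0, 0, 0], "claw": 0.75},
    {"offset": [0, 0, -1], "rotation": [0, 0, 0], "claw": 0.75},
    {"offset": [0, 0, -1], "rotation": [0, 0, 0], "claw": 0.75},
    {"offset": [0, 0, -1], "rotation": [0, 0, 0], "claw": 0.75},
  ],
)

```text
clock: 54.53
tcp_pos: [0.5198, -0.0166, 0.2473]
orientation: [-0.163, -3.135, 0.001]
contact_force: [-0.3, 0.2, 0.4]
grip_width: 0.0641
gripper_force: 0.0
```

Run:
```python
from plan import *; from top import *
f=snap('wrist','w20'); topof(f,.5216,-.0167,.118,.132); topof(f,.578,-.0247,.132,.142,.027)
plan([])
from spot import spot
t=snap('top','t2'); spot(t,28); topof(t,.4185,.288,.085,.1)
```

```text
2475 [ 0.5201 -0.0166  0.1248] [ 0.5215 -0.0168  0.019 ]
1928 [ 0.5761 -0.0251  0.136 ] [ 0.5774 -0.0253  0.0179]
clock 54.58 tcp [ 0.5198 -0.0167  0.2472] yaw 84.05 tilt 0.15 w 0.0647 q [-0.63  0.23  0.64  1.94 -0.16  1.03  1.55]
203 [190 216  30  30] enc ((0.5333678126335144, 0.2399130016565323), 0.03022489883005619) ell ((0.5333965420722961, 0.2399289906024933), (0.05936819314956665, 0.05989878997206688), 73.9061050415039)
576 [0.4195 0.2866 0.0938] [0.4196 0.2876 0.0251]
```

View pics/w20.png

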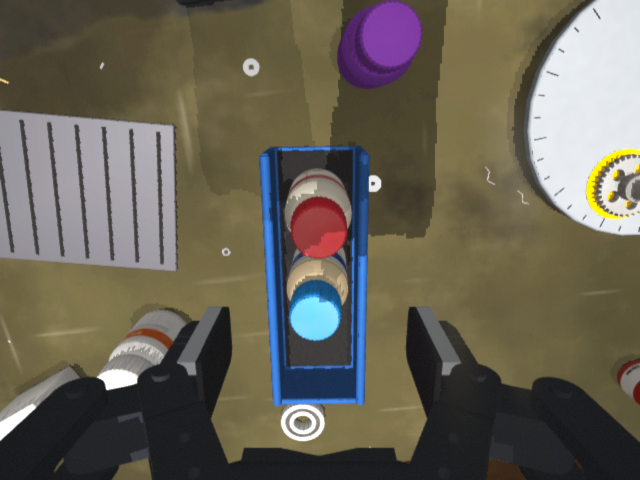

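Both bottles are back in their slots, with the red cap at (319,227) and the blue at (315,310), within 1 mm of where they stood. The plate hasn't turned and the arm is clear.

```bash
python3 -c "
from bench import hand_in
print(hand_in())"
```

```text
the job is handed in; nothing more can be done
None
```

The pump job is set out and handed in at about 55 s: tin on green and gear hub up on yellow, each about 1 mm or less off centre, turntable not turned, and both bottles back within 1 mm of where they stood; no verdict came back.

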